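Re-sort the shack drawer and clip up the solder pump

ROBOT

A 6-joint arm with a two-finger parallel gripper is mounted at the origin on the work surface. World frame = base frame: x ahead of the robot, y to its left, z up, the work surface at z = 0. Lengths are in m, angles in rad, forces in N, time in s.
With the tool pointing down it reaches from about 0.375 to 0.975 m from the base axis. Payload 3.8 kg.
Tool frame: the origin (TCP) lies at the very end of the fingers, on their centre line; the grasp point (between the pads) lies bot.grip_point_offset behind it (bot.grip_point_offset is the distance from the TCP to the grasp point, in m); z points along the fingers, y is the line along which they close (so a half turn about z gives the same grasp; the last joint's range is limited). The gripper opens to 85 mm and grips with 20 to 120 N. Pads are 22 mm wide; open, the fingers measure 114 mm over their backs; the gripper's body (76 mm by 85 mm) begins 54 mm behind the grasp point. The pads swing forward as they close: fully open they stand 13 mm farther back than shut.
Start: joints at [1.172, 0.264, 1.604, -0, 1.274, -0.037], TCP at [0.239, 0.631, 0.231] pointing down, gripper open.
Joint ranges: [-2.63, 2.63], [-0.94, 2.18], [0.31, 2.57], [-1.31, 4.45], [0, 2.66], [-2.55, 2.55]. Speed limits (rad/s): [2.57, 2.57, 3.14, 3.14, 3.14, 3.14].

INTERFACE

Orientations are given as a rotation vector (axis times angle).
In Python, from workcell import bot, vision gives the robot as it stands.
- The arm moves only by the tool play_rows, never from a script. Its argument "rows" is a list of rows, each an object of numbers: "dx", "dy", "dz": the shift along the tool's x, y, z as a fraction of full scale; "roll": the turn about the tool's z as a fraction of full scale; "fingers": the closure, from 0 (fully open) to 1 (shut). In form: [{"dx": .., "dy": .., "dz": .., "roll": .., "fingers": ..}, ...]. A call has 1 to 20 rows; each row shifts and turns the commanded pose from where the row before left it, along the tool's axes as they then stand; what a row does not reach is not made up. Full scale, the value 1, is 0.04 m for a shift and 4 degrees for a turn. A row lasts 1/12 s, in which the tool goes at most 41.7 mm and 7.16 degrees, less where a joint would pass 70% of its speed; a pose out of reach is approached as far as the arm can. A call with a number of a shift or a turn outside -1 to 1 is refused whole. A call with a gripper value outside its range is refused whole. The fingers move at their own pace and stop on an object; "grip_force" is the grip in N (left out, the last holds). Time passes only in rows, so rows that do not move let the fingers close. It gives the time, the measured TCP pose, the force and the opening at its end, in the units of the state.
- bot.read_state(): the state, without advancing time (a new reading comes with each control period).
- vision.read_camera(name): name is "scene" or "top"; returns a dict with "pixels" (384x512x3 uint8, red, green, blue), "depth" (384x512 float32, m along the optical axis (not along the pixel's ray), 0 where there is no reading), "fx", "fy", "cx", "cy" (pixels), "distortion" ([k1, k2, p1, p2, k3] as OpenCV has them; the pictures are not rectified), "R" (3x3) and "t" (3): a world point X has camera coordinates R X + t. Camera axes: x right, y down, z forward; pixel columns grow to the right and rows downward; lengths in m; the calibration is good to about 2 mm. A picture is of the moment at which its call begins.
- bot.finish_job(): hands the job in, once; it reports no verdict.
The state is a dict: "time": time; "q": joint angles; "joint_vel": joint speeds; "joint_torque": joint torques, N m; "tool_pos": TCP position; "tcp_rot": TCP orientation; "wrist_force": force on the tool from outside, world axes, zero at the start; "torque": the same for the moment, N m; "width": opening from 0.0 (shut) to 1.0 (fully open).
Only numpy, scipy, OpenCV 4.12 (cv2) and the standard library are available. Lean on these libraries where they do the work, as an engineer would, in place of code of your own. Each camera call takes 0.05 s, during which the arm holds its last target. There are 200 camera calls.

TASK

Tidy the drawer: first clear the grey mat by pressing the desoldering pump fully down into the orange-jawed spring clip, its middle over the clip's middle. Then use the empty mat as parking spot for one of the three things that lie in the wrong trays, so that in the end the multimeter lies flat in the middle of the red tray, the coil form stands upright in the middle of the green tray and the hex key set lies flat in the middle of the yellow tray. Leave the solder reel where it is.

Things in the scene. Friction and masses are not known exactly. Their poses are not given: they have to be found in the camera images.
- multimeter: Blue hand-held digital multimeter, 112 x 56 x 30 mm (x, y, z), lying on its back, black face with a pale display up, 0.22 kg. Origin: centre of its underside; x along its length towards the display end, z up. Grip it across its 56 mm width. It starts in the yellow tray.
- coil_form: Brown bakelite plug-in coil form with copper rings, an upright cylinder 38 mm across and 50 mm high, 0.09 kg. Origin: centre of its underside; z up along its axis. It starts in the red tray.
- hex_key_set: Hex key set: a black plastic holder block 44 x 36 x 28 mm (x, y, z) in the middle, through which four chrome keys run along x at 17 mm height, 100 mm long overall; at the +x end the keys bend up to 33 mm height. 0.12 kg. Origin: centre of the holder's underside, z up. Grip the holder across its 36 mm width (y). It starts in the green tray.
- pump: Steel desoldering pump, lying: a barrel 22 mm across and 130 mm long along x, a square dark collar 23 x 23 mm (10 mm long) at each end of the barrel to stop it rolling, white nozzle at -x, red plunger knob at +x, 186 mm overall, 0.09 kg. Origin: on its axis at the middle of the barrel, 11.5 mm above what it lies on. Grip it across the middle of the barrel. It starts on the mat.
- red_tray: Red organiser tray, fixed in the drawer, place of the multimeter. Open-topped, 141 x 91 mm outside, 135 x 85 inside (long side along its x), rim 12 mm above its underside. Origin: centre of its underside, z up; inner floor 3 mm above it. The drawer's floor is 10 mm and its walls are 44 mm above the desk, walls 6 mm or more from any tray.
- green_tray: Green organiser tray, fixed in the drawer, place of the coil form. Open-topped, 141 x 91 mm outside, 135 x 85 inside (long side along its x), rim 12 mm above its underside. Origin: centre of its underside, z up; inner floor 3 mm above it. Beyond the far trays and reel, 80 mm or more from their centres, stands a desk riser with radio gear, up to 135 mm high.
- yellow_tray: Yellow organiser tray, fixed in the drawer, place of the hex key set. Open-topped, 141 x 91 mm outside, 135 x 85 inside (long side along its x), rim 12 mm above its underside. Origin: centre of its underside, z up; inner floor 3 mm above it. 
- clip: Spring clip fixed on the desk, white base 130 x 66 x 8 mm. Two pairs of orange jaws, each 14 mm wide, at x = -45 and 45 mm, flared tops 72 mm up. The pump, along x either way round, pressed down between them with about 10 N, snaps in, its axis then 38 mm above the origin. The 76 mm between the jaw pairs is free for fingers above the base. Origin: centre of the base's underside, z up.
- mat: Dark grey rubber mat, 200 x 100 x 3 mm, fixed on the desk on the other side of the drawer from the clip; the pump lies on it at the start; afterwards it is the free parking spot. Origin: centre of its underside, x along its length.
- solder_reel: Silver-grey reel of solder, 50 mm across and 35 mm high, standing flat in the drawer at the fourth place beside the trays; to be left alone. Origin: centre of its underside.

How it is judged:
On the way, in this order (a step that is already met when the one before it is completed fails the run):
1. the pump sits fully down in the spring clip, released (horizontal distance between pump and clip below 0.012 m and angle between the x axis of pump and the x axis of clip, either way round below 0.12 rad and z of pump in the frame of clip between 0.033 and 0.041 m and linear speed of pump below 0.02 m/s and angular speed of pump below 0.2 rad/s and contact force between pump and the fingers below 0.05 N), for 0.2 s.
2. one of the three drawer things is parked on the mat (((horizontal distance between multimeter and mat below 0.05 m and z of multimeter in the frame of mat below 0.007 m and angle between multimeter's own z axis and vertical below 0.1 rad and contact force between multimeter and the fingers below 0.05 N and linear speed of multimeter below 0.02 m/s and angular speed of multimeter below 0.2 rad/s) or (horizontal distance between coil_form and mat below 0.05 m and z of coil_form in the frame of mat below 0.007 m and angle between coil_form's own z axis and vertical below 0.1 rad and contact force between coil_form and the fingers below 0.05 N and linear speed of coil_form below 0.02 m/s and angular speed of coil_form below 0.2 rad/s) or (horizontal distance between hex_key_set and mat below 0.05 m and z of hex_key_set in the frame of mat below 0.007 m and angle between hex_key_set's own z axis and vertical below 0.1 rad and contact force between hex_key_set and the fingers below 0.05 N and linear speed of hex_key_set below 0.02 m/s and angular speed of hex_key_set below 0.2 rad/s))), for 0.2 s.
At the end, for the whole second after the job is handed in: Pump in the clip (middle within 12 mm and 0.12 rad, axis 33 to 41 mm above the clip's origin). Multimeter in red, coil form in green, hex key set in yellow tray: each within 15 mm of its centre, origin under 7 mm above the tray's, within 0.1 rad of upright. All at rest (horizontal distance between pump and clip below 0.012 m and angle between the x axis of pump and the x axis of clip, either way round below 0.12 rad and z of pump in the frame of clip between 0.033 and 0.041 m and linear speed of each of pump, multimeter, coil_form, hex_key_set below 0.02 m/s and angular speed of each of pump, multimeter, coil_form, hex_key_set below 0.2 rad/s and horizontal distance between multimeter and red_tray below 0.015 m and z of multimeter in the frame of red_tray below 0.007 m and angle between each of multimeter, coil_form, hex_key_set's own z axis and vertical below 0.1 rad and horizontal distance between coil_form and green_tray below 0.015 m and z of coil_form in the frame of green_tray below 0.007 m and horizontal distance between hex_key_set and yellow_tray below 0.015 m and z of hex_key_set in the frame of yellow_tray below 0.007 m); the robot touches nothing.
It fails at once if the solder reel is moved by more than 20 mm (distance of solder_reel from where it was at the start of the episode above 0.02 m).
It also fails if it takes over 128 s, if anything falls off the work surface, if the arm or the gripper's body presses on something with over 40 N, if the wrist force passes 120 N, or if a joint passes its speed limit or range.

## Working session

There is one attempt and no reset: what is moved stays moved. The work goes in short steps, Python scripts to look and compute and a tool call to move; the robot and the scene stay as the last step left them, time stands still between calls to the robot, and variables do not carry over. Pictures are saved under pics/ and viewed, on a budget of 14 in all, crops included, one or two more only if the job needs it, and the job is handed in when it is done.

Besides the shell and the picture viewer there is one more tool, called after ">>>" in YAML: its name, and indented under it one key for each argument. play_rows: Moves the arm, as the interface text tells. Its arguments: {"type":"object","properties":{"rows":{"type":"array","items":{"type":"object","properties":{"dx":{"type":"number","minimum":-1,"maximum":1},"dy":{"type":"number","minimum":-1,"maximum":1},"dz":{"type":"number","minimum":-1,"maximum":1},"roll":{"type":"number","minimum":-1,"maximum":1},"fingers":{"type":"number"}}}},"grip_force":{"type":"number"}},"required":["rows"]}

```bash
ls; mkdir -p pics; cat > h.py <<'E'
import numpy as np, cv2
from workcell import bot, vision
def cam(n):
    c=vision.read_camera(n); c['K']=np.array([[c['fx'],0,c['cx']],[0,c['fy'],c['cy']],[0,0,1.]]); c['D']=np.array(c['distortion'],float); return c
def world(c):
    h,w=c['depth'].shape
    g=np.stack(np.meshgrid(np.arange(w),np.arange(h)),-1).reshape(-1,1,2).astype(np.float32)
    u=cv2.undistortPoints(g,c['K'],c['D']).reshape(h,w,2)
    P=np.dstack([u,np.ones((h,w))])*c['depth'][...,None]
    return (P-np.array(c['t']))@np.array(c['R'])
def save(c,n,crop=None,s=1):
    im=c['pixels'][...,::-1]
    if crop: x0,y0,x1,y1=crop; im=im[y0:y1,x0:x1]
    cv2.imwrite('pics/'+n,cv2.resize(im,None,fx=s,fy=s,interpolation=cv2.INTER_CUBIC))
E
python3 - <<'E'
from h import *
c=cam('top'); save(c,'top.png',s=1.56); np.savez('top.npz',W=world(c),px=c['pixels'])
d=cam('scene'); save(d,'scene.png',s=1.56); np.savez('scene.npz',W=world(d),px=d['pixels'])
s=bot.read_state(); print(s, bot.grip_point_offset)
for k in(c,d): print(k['fx'],k['t'],-np.array(k['R']).T@k['t'])
E
```

```text
pics
{'time': 0.1, 'q': array([ 1.17209710e+00,  2.64679782e-01,  1.60528102e+00,  1.27164744e-05,
        1.27367908e+00, -3.68940407e-02]), 'joint_vel': array([-0.00033589, -0.00124822, -0.00371325,  0.00015063, -0.00036432,
        0.00035308]), 'joint_torque': array([-4.42935630e-05, -5.16710401e+01, -3.68587732e+01, -1.28646907e-04,
        6.33231612e-03, -9.78740417e-06]), 'tool_pos': array([0.2386573 , 0.63068083, 0.23006165]), 'tcp_rot': array([-0.5651513 , -3.08987779,  0.00313523]), 'wrist_force': array([-0.36316211, -0.98020477,  0.11602178]), 'torque': array([-0.01319874,  0.04403535,  0.02021328]), 'width': 1.0044761724011493} 0.0187
438.3672195718831 [0.01943366 0.55895186 1.13750088] [0.45168731 0.00129022 1.18435215]
377.9300840302051 [ 0.30586422 -0.33081365  1.08713947] [0.89378463 0.26575095 0.71790548]
```

View pics/top.png

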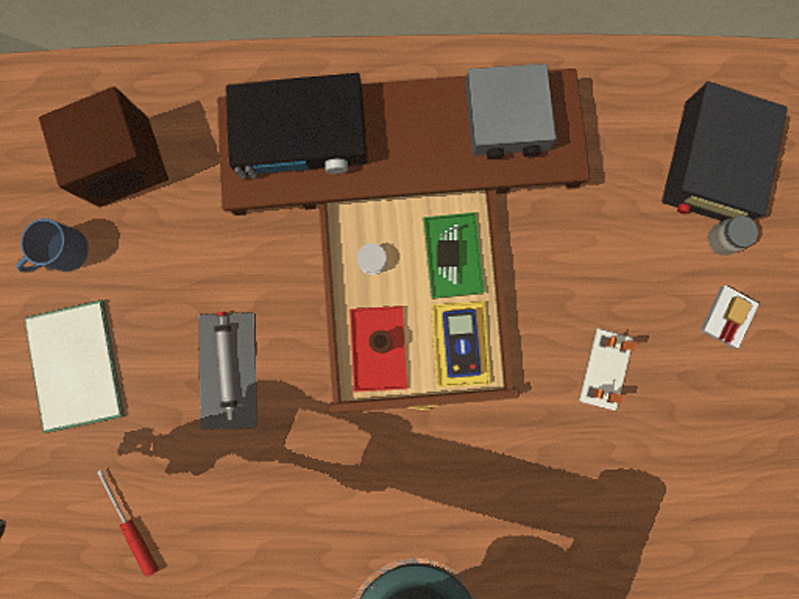

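View pics/scene.png

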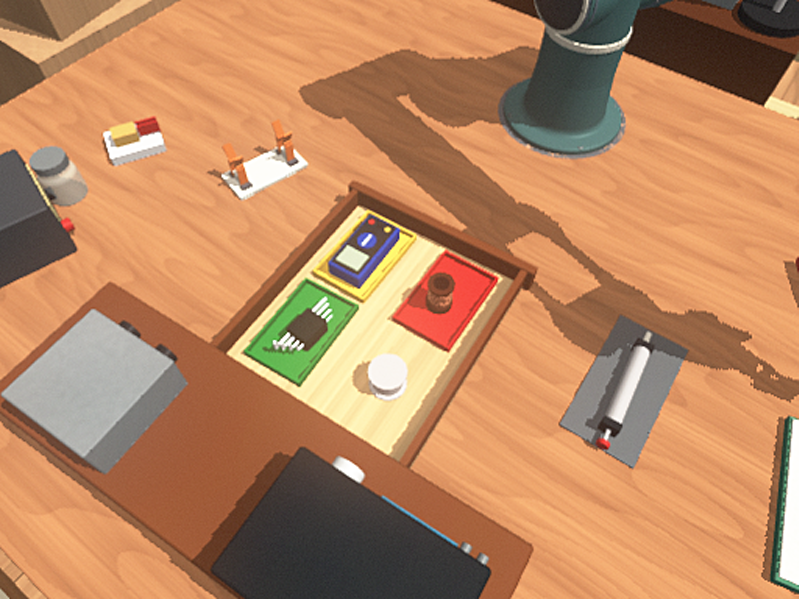

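The top view (full-size picture scale 1.56) shows the mat and pump at about (228,370), the red tray at (380,347) with the coil, and the yellow tray at (462,345) with the multimeter. The green tray is at (455,255) with the hex keys, the reel at (372,257) and the clip at (606,368). The scene view agrees, and next I'll turn these into metric positions.

```bash
cat > m.py <<'E'
from h import *
S=1.5625
regs=dict(mat=(195,305,262,435),pump=(212,308,245,425),red=(345,300,412,397),coil=(360,320,402,360),yellow=(430,296,494,392),meter=(437,300,488,385),green=(421,208,488,302),hex=(436,218,472,292),reel=(352,238,394,278),clip=(574,322,645,415))
def rect(P):
    (x,y),(w,h),a=cv2.minAreaRect((P[:,:2]*1000).astype(np.float32))
    if w<h: w,h,a=h,w,a+90
    a=(a+90)%180-90
    return "c=(%.1f,%.1f) %.1fx%.1f ang=%.1f n=%d z=%.1f"%(x,y,w,h,a,len(P),np.median(P[:,2])*1000)
def run(W,px):
    hsv=cv2.cvtColor(px,cv2.COLOR_RGB2HSV).astype(int)
    def sub(n):
        x0,y0,x1,y1=[int(round(v/S)) for v in regs[n]]
        return W[y0:y1,x0:x1].reshape(-1,3),hsv[y0:y1,x0:x1].reshape(-1,3)
    for n,(lo,hi) in dict(red=(174,6),green=(45,75),yellow=(20,32)).items():
        P,H=sub(n); h=H[:,0]
        m=((h>=lo)|(h<=hi)) if lo>hi else (h>=lo)&(h<=hi)
        m&=(H[:,1]>(170 if n!='green' else 120)); print(n,rect(P[m&(P[:,2]<.03)]))
    for n,z0,z1 in [('pump',.010,.05),('coil',.045,.09),('meter',.03,.06),('hex',.033,.06),('hex',.024,.06),('reel',.03,.06),('clip',.03,.1),('clip',.004,.1)]:
        P,H=sub(n); m=(P[:,2]>z0)&(P[:,2]<z1); Q=P[m]
        print(n,z0,rect(Q) if len(Q)>3 else None, Q.mean(0)*1000, 'zmax',np.percentile(P[:,2],98)*1000)
    P,H=sub('mat'); m=(H[:,1]<60)&(P[:,2]<.02); print('mat',rect(P[m]))
    P,H=sub('clip'); m=(H[:,1]<70)&(H[:,2]>120)&(P[:,2]<.02); print('clipbase',rect(P[m]))
if __name__=='__main__':
    d=np.load('top.npz'); run(d['W'],d['px'])
    save(dict(pixels=d['px']),'c1.png',(218,120,422,272),3.9)
E
python3 m.py
```

```text
red c=(475.9,57.3) 140.4x89.4 ang=2.8 n=1577 z=12.6
green c=(635.8,-74.4) 142.9x91.5 ang=5.0 n=1291 z=12.6
yellow c=(482.8,-82.1) 137.0x84.6 ang=2.9 n=96 z=12.3
pump 0.01 c=(450.6,320.5) 183.7x22.8 ang=4.0 n=458 z=22.6 [449.83251896 319.68977859  22.12728312] zmax 27.261035532650816
coil 0.045 c=(486.9,53.1) 35.9x33.4 ang=89.7 n=167 z=62.5 [486.78773669  53.54221244  62.51725095] zmax 66.44152250642662
meter 0.03 c=(482.6,-82.6) 112.4x56.8 ang=4.0 n=925 z=42.0 [482.50476757 -81.90377601  41.76648645] zmax 46.70115829044895
hex 0.033 c=(632.8,-62.4) 100.7x34.7 ang=-1.2 n=266 z=39.8 [635.54983218 -62.87971586  39.61074119] zmax 43.52244159000405
hex 0.024 c=(632.8,-62.4) 100.7x34.7 ang=-1.2 n=345 z=38.8 [633.55022368 -63.33746883  37.49893211] zmax 43.52244159000405
reel 0.03 c=(628.3,68.2) 48.6x47.5 ang=-1.0 n=279 z=44.4 [628.47424181  67.8648243   44.35023938] zmax 47.960244717366464
clip 0.03 c=(433.9,-334.7) 102.6x40.5 ang=-15.3 n=153 z=58.0 [ 433.45786627 -336.99788756   56.82527393] zmax 65.21846450012937
clip 0.004 c=(437.8,-329.2) 161.2x101.5 ang=-3.8 n=1142 z=7.9 [ 433.58453001 -332.76641552   15.16280508] zmax 65.21846450012937
mat c=(441.6,321.6) 200.0x99.9 ang=1.1 n=2244 z=2.6
clipbase c=(435.5,-334.9) 131.7x68.5 ang=-16.4 n=932 z=6.9
```

View pics/c1.png

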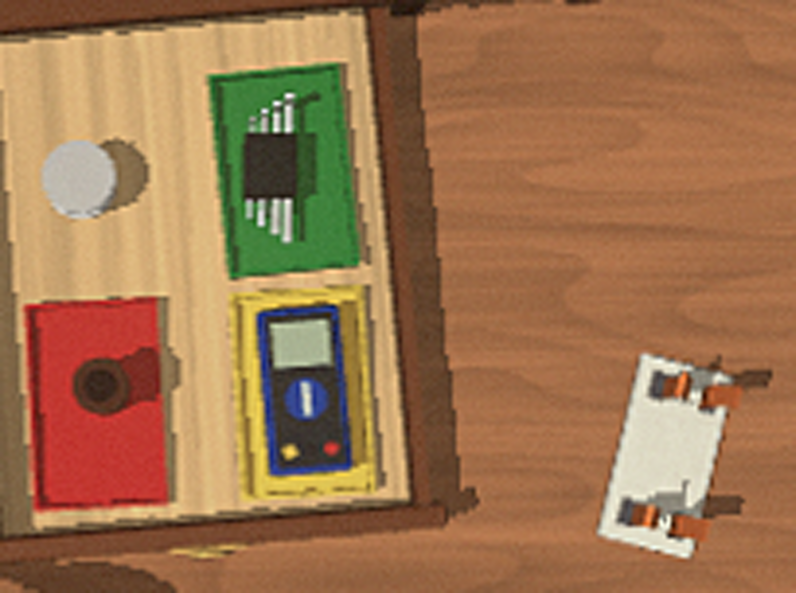

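```bash
python3 - <<'E'
from m import *
d=np.load('top.npz');W,px=d['W'],d['px'];hsv=cv2.cvtColor(px,cv2.COLOR_RGB2HSV).astype(int)
x0,y0,x1,y1=[int(v/S) for v in regs['yellow']]
P=W[y0-4:y1+4,x0-4:x1+4].reshape(-1,3);H=hsv[y0-4:y1+4,x0-4:x1+4].reshape(-1,3)
for s in (120,140,150,160): print(s,rect(P[(H[:,0]>=20)&(H[:,0]<=35)&(H[:,1]>s)&(P[:,2]<.03)]))
for q in [(287.5,162.6)]: print('hex',W[160:166,285:291].reshape(-1,3).mean(0))
x0,y0,x1,y1=[int(v/S) for v in regs['hex']]
P=W[y0:y1,x0:x1].reshape(-1,3);H=hsv[y0:y1,x0:x1].reshape(-1,3); m=(P[:,2]>.03)&(H[:,2]<75); print('holder',rect(P[m]))
x0,y0,x1,y1=[int(v/S) for v in regs['pump']]
P=W[y0:y1,x0:x1].reshape(-1,3);C=px[y0:y1,x0:x1].reshape(-1,3); m=P[:,2]>.010; P=P[m];C=C[m]
b=P[(P[:,0]>.42)&(P[:,0]<.48)]
k=np.polyfit(P[:,0],P[:,1],1); print('axis slope deg',np.degrees(np.arctan(k[0])),'y at .45',np.polyval(k,.45))
for x in np.arange(.355,.55,.005):
    s=(abs(P[:,0]-x)<.0025)
    if s.any(): print(round(x,3),s.sum(),'y %.1f w %.1f z %.1f'%(P[s,1].mean()*1e3,np.ptp(P[s,1])*1e3,P[s,2].max()*1e3),C[s].mean(0).astype(int))
x0,y0,x1,y1=[int(v/S) for v in regs['clip']]
P=W[y0:y1,x0:x1].reshape(-1,3);m=P[:,2]>.03;P=P[m]
n,l,_,cc=cv2.connectedComponentsWithStats((W[y0:y1,x0:x1,2]>.03).astype(np.uint8))[0:4]
for i in range(1,n):
    Q=W[y0:y1,x0:x1][l==i]; print(len(Q),Q.mean(0)*1e3,rect(Q))
save(dict(pixels=px),'c2.png',(130,190,170,280),6)
E
```

```text
120 c=(482.0,-84.2) 144.1x95.9 ang=2.7 n=936 z=12.9
140 c=(482.4,-83.9) 142.6x93.2 ang=2.6 n=865 z=13.0
150 c=(482.7,-84.1) 141.8x92.9 ang=2.7 n=829 z=12.9
160 c=(482.6,-83.8) 139.4x90.0 ang=2.7 n=675 z=13.0
hex [ 0.63336161 -0.06490706  0.04043419]
holder c=(635.0,-62.5) 43.9x34.6 ang=-1.2 n=226 z=40.0
axis slope deg 5.083468010964743 y at .45 0.31694654248919063
0.36 6 y 312.6 w 6.2 z 20.9 [136 130 115]
0.365 6 y 313.3 w 4.7 z 19.3 [135 129 114]
0.37 3 y 313.2 w 5.1 z 16.6 [133 125 112]
0.375 6 y 312.1 w 5.5 z 22.0 [136 130 116]
0.38 11 y 314.0 w 18.0 z 29.4 [87 82 77]
0.385 19 y 314.6 w 21.7 z 29.1 [52 48 43]
0.39 16 y 313.8 w 18.6 z 28.3 [117 111 106]
0.395 15 y 314.9 w 18.6 z 29.5 [151 145 138]
0.4 16 y 315.5 w 19.0 z 26.4 [151 145 137]
0.405 14 y 315.7 w 17.1 z 27.6 [145 139 131]
0.41 11 y 315.5 w 16.3 z 27.1 [151 145 138]
0.415 15 y 316.4 w 16.6 z 26.1 [153 147 139]
0.42 14 y 317.1 w 15.0 z 27.5 [156 150 142]
0.425 14 y 316.8 w 15.6 z 26.7 [153 147 139]
0.43 15 y 317.9 w 19.7 z 26.9 [151 145 137]
0.435 16 y 318.5 w 19.2 z 28.7 [151 145 137]
0.44 15 y 319.1 w 17.4 z 26.8 [154 1
[... 1098 characters left out ...]
  59.16560658] c=(472.9,-360.1) 13.8x12.1 ang=-13.2 n=45 z=59.5
1 [ 451.68731157    1.29021959 1184.35214825] c=(451.7,1.3) 0.0x0.0 ang=0.0 n=1 z=1184.4
1 [ 451.68731157    1.29021959 1184.35214825] c=(451.7,1.3) 0.0x0.0 ang=0.0 n=1 z=1184.4
32 [ 395.10422    -309.00432854   51.05757078] c=(395.0,-310.3) 14.1x13.9 ang=-14.5 n=32 z=47.1
1 [ 451.68731157    1.29021959 1184.35214825] c=(451.7,1.3) 0.0x0.0 ang=0.0 n=1 z=1184.4
45 [ 389.03697022 -328.67736497   85.45515428] c=(422.3,-171.4) 350.1x14.2 ang=78.0 n=45 z=59.9
1 [ 451.68731157    1.29021959 1184.35214825] c=(451.7,1.3) 0.0x0.0 ang=0.0 n=1 z=1184.4
1 [ 451.68731157    1.29021959 1184.35214825] c=(451.7,1.3) 0.0x0.0 ang=0.0 n=1 z=1184.4
```

View pics/c2.png

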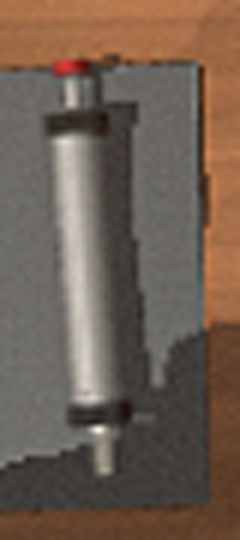

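Pump in the crop: the collars are at rows 122 and 412, which puts the barrel middle near world (0.4495, 0.320) at 4.7°. The clip is at about (0.435, -0.335) at -16°.

```bash
cat > go.py <<'E'
import sys
from workcell import bot
import numpy as np
from scipy.spatial.transform import Rotation as R
# usage: go.py x y z objyaw(deg): units still to move; roll first, then dx,dy
s=bot.read_state(); p=np.array(s['tool_pos']); M=R.from_rotvec(s['tcp_rot']).as_matrix()
cur=np.degrees(np.arctan2(M[1,1],M[0,1]))   # tool y direction
print('t %.1f pos %s ydir %.2f tilt %.3f F %s w %.3f q %s'%(s['time'],(p*1e3).round(1),cur,M[2,2],np.round(s['wrist_force'],1),s['width'],np.round(s['q'],2)))
if len(sys.argv)>4:
    x,y,z,a=map(float,sys.argv[1:5]); d=(90+a-cur+90)%180-90
    t=np.radians(cur+d); Y=np.array([np.cos(t),np.sin(t)]); X=np.array([-Y[1],Y[0]])*1.0
    X=np.array([ -np.sin(t),np.cos(t)]); 
    if M[:2,0]@np.array([-np.sin(np.radians(cur)),np.cos(np.radians(cur))])<0: X=-X
    D=np.array([x,y])-p[:2]*1e3
    print('roll %.2f dx %.2f dy %.2f dz %.2f'%(-d/4,D@X/40,D@Y/40,(p[2]*1e3-z)/40))
E
python3 go.py 449.5 320 90 4.7
```

```text
t 0.1 pos [238.7 630.7 230.1] ydir 69.27 tilt -1.000 F [-0.4 -1.   0.1] w 1.004 q [ 1.17  0.26  1.61  0.    1.27 -0.04]
roll -6.36 dx -4.62 dy -8.17 dz 3.50
```

>>> play_rows:
  rows:
    - {"roll": -0.91, "dz": 0.3}
    - {"roll": -0.91, "dz": 0.5}
    - {"roll": -0.91, "dz": 0.6}
    - {"roll": -0.91, "dz": 0.6}
    - {"roll": -0.91, "dz": 0.6}
    - {"roll": -0.91, "dz": 0.5}
    - {"roll": -0.9, "dz": 0.4}
    - {"dx": -0.2, "dy": -0.36}
    - {"dx": -0.4, "dy": -0.7}
    - {"dx": -0.52, "dy": -0.91}
    - {"dx": -0.52, "dy": -0.91}
    - {"dx": -0.52, "dy": -0.92}
    - {"dx": -0.52, "dy": -0.92}
    - {"dx": -0.52, "dy": -0.92}
    - {"dx": -0.52, "dy": -0.91}
    - {"dx": -0.45, "dy": -0.81}
    - {"dx": -0.3, "dy": -0.53}
    - {"dx": -0.15, "dy": -0.28}
    - {"dx": 0}
    - {"dx": 0}

```text
validation failed for argument at $.ro...
```

```bash
python3 go.py 449.5 320 7 4.7; python3 - <<'E'
from h import *
c=cam('top'); save(c,'t2.png',(90,150,290,300),3)
E
```

```text
t 0.1 pos [238.7 630.7 230.1] ydir 69.27 tilt -1.000 F [-0.4 -1.   0.1] w 1.004 q [ 1.17  0.26  1.61  0.    1.27 -0.04]
roll -6.36 dx -4.62 dy -8.17 dz 5.58
```

View pics/t2.png

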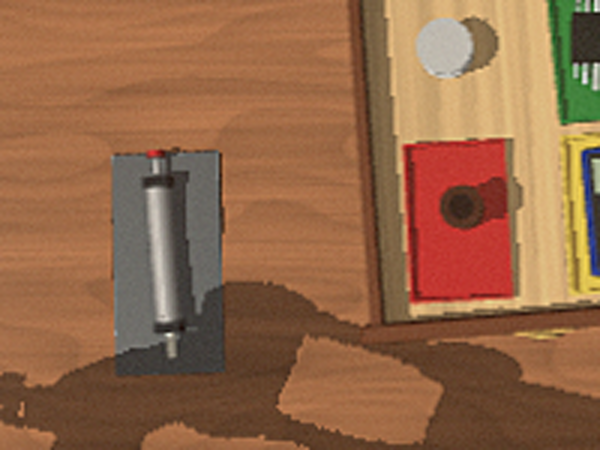

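The arm hasn't moved: the call was refused, and the picture shows the scene as before. Rows probably need all five fields, so I'll try a short full row.

>>> play_rows:
  rows:
    - {"dx": 0, "dy": 0, "dz": 0.3, "roll": -0.91, "fingers": 0}
    - {"dx": 0, "dy": 0, "dz": 0.5, "roll": -0.91, "fingers": 0}
    - {"dx": 0, "dy": 0, "dz": 0.6, "roll": -0.91, "fingers": 0}
    - {"dx": 0, "dy": 0, "dz": 0.6, "roll": -0.91, "fingers": 0}
    - {"dx": 0, "dy": 0, "dz": 0.6, "roll": -0.91, "fingers": 0}
    - {"dx": 0, "dy": 0, "dz": 0.5, "roll": -0.91, "fingers": 0}
    - {"dx": 0, "dy": 0, "dz": 0.4, "roll": -0.9, "fingers": 0}
    - {"dx": -0.2, "dy": -0.36, "dz": 0, "roll": 0, "fingers": 0}
    - {"dx": -0.4, "dy": -0.7, "dz": 0, "roll": 0, "fingers": 0}
    - {"dx": -0.52, "dy": -0.91, "dz": 0, "roll": 0, "fingers": 0}
    - {"dx": -0.52, "dy": -0.91, "dz": 0, "roll": 0, "fingers": 0}
    - {"dx": -0.52, "dy": -0.92, "dz": 0, "roll": 0, "fingers": 0}
    - {"dx": -0.52, "dy": -0.92, "dz": 0, "roll": 0, "fingers": 0}
    - {"dx": -0.52, "dy": -0.92, "dz": 0, "roll": 0, "fingers": 0}
    - {"dx": -0.52, "dy": -0.91, "dz": 0, "roll": 0, "fingers": 0}
    - {"dx": -0.45, "dy": -0.81, "dz": 0, "roll": 0, "fingers": 0}
    - {"dx": -0.3, "dy": -0.53, "dz": 0, "roll": 0, "fingers": 0}
    - {"dx": -0.15, "dy": -0.28, "dz": 0, "roll": 0, "fingers": 0}
    - {"dx": 0, "dy": 0, "dz": 0, "roll": 0, "fingers": 0}
    - {"dx": 0, "dy": 0, "dz": 0, "roll": 0, "fingers": 0}
  grip_force: 70

```text
time: 1.82
tool_pos: [0.4488, 0.3226, 0.0918]
tcp_rot: [-0.125, 3.139, 0.001]
wrist_force: [-0.4, -0.2, 0.3]
width: 1.0
```

```bash
python3 go.py 449.5 320 7 4.7
```

```text
t 1.8 pos [448.8 322.6  91.8] ydir 94.57 tilt -1.000 F [-0.4 -0.2  0.3] w 1.000 q [ 0.58  0.16  2.    0.    0.98 -1.07]
roll -0.03 dx -0.01 dy -0.07 dz 2.12
```

>>> play_rows:
  rows:
    - {"dx": -0.01, "dy": -0.07, "dz": 0.3, "roll": 0, "fingers": 0}
    - {"dx": 0, "dy": 0, "dz": 0.5, "roll": 0, "fingers": 0}
    - {"dx": 0, "dy": 0, "dz": 0.5, "roll": 0, "fingers": 0}
    - {"dx": 0, "dy": 0, "dz": 0.4, "roll": 0, "fingers": 0}
    - {"dx": 0, "dy": 0, "dz": 0.25, "roll": 0, "fingers": 0.2}
    - {"dx": 0, "dy": 0, "dz": 0.15, "roll": 0, "fingers": 0.4}
    - {"dx": 0, "dy": 0, "dz": 0, "roll": 0, "fingers": 0.6}
    - {"dx": 0, "dy": 0, "dz": 0, "roll": 0, "fingers": 1}
    - {"dx": 0, "dy": 0, "dz": 0, "roll": 0, "fingers": 1}
    - {"dx": 0, "dy": 0, "dz": 0, "roll": 0, "fingers": 1}
    - {"dx": 0, "dy": 0, "dz": 0, "roll": 0, "fingers": 1}
    - {"dx": 0, "dy": 0, "dz": 0, "roll": 0, "fingers": 1}
    - {"dx": 0, "dy": 0, "dz": 0, "roll": 0, "fingers": 1}

```text
time: 2.9
tool_pos: [0.4501, 0.3209, 0.0086]
tcp_rot: [-0.129, 3.137, 0.002]
wrist_force: [-0.7, 0.5, 5.7]
width: 0.227
```

>>> play_rows:
  rows:
    - {"dx": 0, "dy": 0, "dz": 0, "roll": 0, "fingers": 1}
    - {"dx": 0, "dy": 0, "dz": 0, "roll": 0, "fingers": 1}
    - {"dx": 0, "dy": 0, "dz": -0.1, "roll": 0, "fingers": 1}
    - {"dx": 0, "dy": 0, "dz": -0.3, "roll": 0, "fingers": 1}
    - {"dx": 0, "dy": 0, "dz": -0.5, "roll": 0, "fingers": 1}
    - {"dx": 0, "dy": 0, "dz": -0.6, "roll": 0, "fingers": 1}
    - {"dx": 0, "dy": 0, "dz": -0.6, "roll": 0, "fingers": 1}
    - {"dx": 0, "dy": 0, "dz": -0.6, "roll": 0, "fingers": 1}
    - {"dx": 0, "dy": 0, "dz": -0.5, "roll": 0, "fingers": 1}
    - {"dx": 0, "dy": 0, "dz": -0.3, "roll": 0, "fingers": 1}
    - {"dx": 0, "dy": 0, "dz": 0, "roll": 0, "fingers": 1}
    - {"dx": 0, "dy": 0, "dz": 0, "roll": 0, "fingers": 1}

```text
time: 3.9
tool_pos: [0.4493, 0.3202, 0.1477]
tcp_rot: [-0.129, 3.138, 0.001]
wrist_force: [0.1, 0.7, -1.0]
width: 0.229
```

```bash
python3 - <<'E'
from h import *
c=cam('scene'); save(c,'s3.png',(330,140,512,384),2.4); np.savez('s3.npz',W=world(c),px=c['pixels'])
E
python3 go.py 435.3 -335 140 -16.2
```

```text
t 4.0 pos [448.5 319.6 146.4] ydir 94.70 tilt -1.000 F [-0.2 -1.  -1.1] w 0.224 q [ 0.57  0.1   1.96 -0.    1.08 -1.08]
roll 5.23 dx -4.25 dy -15.81 dz 0.16
```

View pics/s3.png

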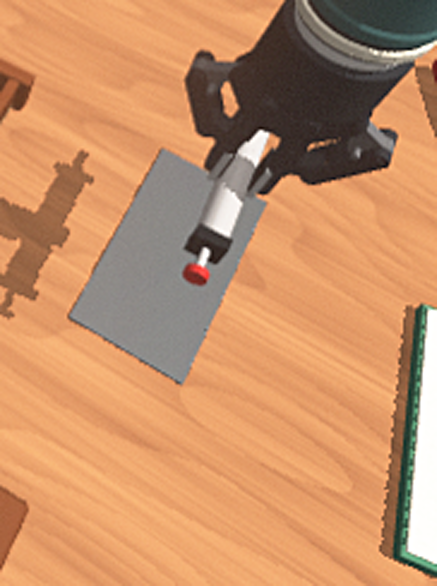

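The pump is held, with the knob at crop (196,272). I'll check its tilt and height from the depth image.

```bash
python3 - <<'E'
from h import *
d=np.load('s3.npz');W,px=d['W'],d['px']
for n,(u,v) in dict(knob=(196,272),collar=(207,246),bar=(218,212),bar2=(226,196),noz=(262,137)).items():
    x,y=round(330+u/2.4),round(140+v/2.4); print(n,px[y,x],(np.median(W[y-1:y+2,x-1:x+2].reshape(-1,3),0)*1e3).round(1))
x0=W[220:262,400:432].reshape(-1,3); x0=x0[(x0[:,2]>.12)&(x0[:,2]<.2)&(abs(x0[:,1]-.322)<.02)]
for a in np.arange(.47,.55,.01):
    s=abs(x0[:,0]-a)<.005
    if s.any(): print(a,s.sum(),np.percentile(x0[s,2],95)*1e3,x0[s,1].mean()*1e3)
E
```

```text
knob [201  60  55] [541.5 328.  161. ]
collar [39 28 26] [517.8 326.  158. ]
bar [234 228 225] [492.7 322.  165. ]
bar2 [238 233 230] [478.7 321.7 164.5]
noz [248 244 242] [413.  324.  162.6]
0.47 21 164.74982763898902 327.32661511540215
0.48 69 165.57632900098548 321.9169087320123
0.49 69 165.56753370874785 322.34173331945937
0.5 72 165.78849252834914 322.9305662045631
0.51 73 166.87587056147922 324.9809017078784
0.52 139 166.22119044462337 325.29165532425026
0.53 16 157.95455556264955 326.5729862093989
0.54 77 161.93071919454724 327.6326150514482
```

>>> play_rows:
  rows:
    - {"dx": 0, "dy": 0, "dz": 0.16, "roll": 0.87, "fingers": 1}
    - {"dx": 0, "dy": 0, "dz": 0, "roll": 0.87, "fingers": 1}
    - {"dx": 0, "dy": 0, "dz": 0, "roll": 0.87, "fingers": 1}
    - {"dx": 0, "dy": 0, "dz": 0, "roll": 0.87, "fingers": 1}
    - {"dx": 0, "dy": 0, "dz": 0, "roll": 0.87, "fingers": 1}
    - {"dx": 0, "dy": 0, "dz": 0, "roll": 0.88, "fingers": 1}
    - {"dx": -0.05, "dy": -0.2, "dz": 0, "roll": 0, "fingers": 1}
    - {"dx": -0.13, "dy": -0.5, "dz": 0, "roll": 0, "fingers": 1}
    - {"dx": -0.2, "dy": -0.75, "dz": 0, "roll": 0, "fingers": 1}
    - {"dx": -0.24, "dy": -0.9, "dz": 0, "roll": 0, "fingers": 1}
    - {"dx": -0.24, "dy": -0.9, "dz": 0, "roll": 0, "fingers": 1}
    - {"dx": -0.24, "dy": -0.9, "dz": 0, "roll": 0, "fingers": 1}
    - {"dx": -0.24, "dy": -0.9, "dz": 0, "roll": 0, "fingers": 1}
    - {"dx": -0.24, "dy": -0.9, "dz": 0, "roll": 0, "fingers": 1}
    - {"dx": -0.24, "dy": -0.9, "dz": 0, "roll": 0, "fingers": 1}
    - {"dx": -0.24, "dy": -0.9, "dz": 0, "roll": 0, "fingers": 1}
    - {"dx": -0.24, "dy": -0.9, "dz": 0, "roll": 0, "fingers": 1}
    - {"dx": -0.24, "dy": -0.9, "dz": 0, "roll": 0, "fingers": 1}
    - {"dx": -0.24, "dy": -0.9, "dz": 0, "roll": 0, "fingers": 1}
    - {"dx": -0.24, "dy": -0.9, "dz": 0, "roll": 0, "fingers": 1}

```text
time: 5.62
tool_pos: [0.4364, -0.1512, 0.1395]
tcp_rot: [-0.44, -3.108, -0.001]
wrist_force: [0.1, 0.8, -1.3]
width: 0.228
```

```bash
python3 go.py 435.3 -335 110 -16.2
```

```text
t 5.6 pos [ 436.4 -151.2  139.5] ydir 73.89 tilt -1.000 F [ 0.1  0.8 -1.3] w 0.228 q [-0.39 -0.06  2.14 -0.    1.07 -1.68]
roll 0.02 dx -1.26 dy -4.42 dz 0.74
```

>>> play_rows:
  rows:
    - {"dx": -0.24, "dy": -0.9, "dz": 0, "roll": 0, "fingers": 1}
    - {"dx": -0.24, "dy": -0.9, "dz": 0, "roll": 0, "fingers": 1}
    - {"dx": -0.24, "dy": -0.9, "dz": 0, "roll": 0, "fingers": 1}
    - {"dx": -0.22, "dy": -0.8, "dz": 0, "roll": 0, "fingers": 1}
    - {"dx": -0.17, "dy": -0.58, "dz": 0, "roll": 0, "fingers": 1}
    - {"dx": -0.1, "dy": -0.28, "dz": 0, "roll": 0, "fingers": 1}
    - {"dx": -0.02, "dy": -0.1, "dz": 0.1, "roll": 0, "fingers": 1}
    - {"dx": 0, "dy": 0, "dz": 0.3, "roll": 0, "fingers": 1}
    - {"dx": 0, "dy": 0, "dz": 0.3, "roll": 0, "fingers": 1}
    - {"dx": 0, "dy": 0, "dz": 0.1, "roll": 0, "fingers": 1}
    - {"dx": 0, "dy": 0, "dz": 0, "roll": 0, "fingers": 1}
    - {"dx": 0, "dy": 0, "dz": 0, "roll": 0, "fingers": 1}

```text
time: 6.62
tool_pos: [0.4353, -0.3329, 0.1078]
tcp_rot: [-0.44, -3.109, -0.002]
wrist_force: [-0.0, -0.1, -0.6]
width: 0.224
```

```bash
python3 go.py 435.3 -335 30 -16.2;  python3 - <<'E'
from h import *
c=cam('top'); save(c,'t4.png',(340,180,450,290),5); np.savez('t4.npz',W=world(c),px=c['pixels'])
E
```

```text
t 6.6 pos [ 435.3 -332.9  107.8] ydir 73.88 tilt -1.000 F [-0.  -0.1 -0.6] w 0.224 q [-0.7   0.14  2.    0.    1.01 -1.99]
roll 0.02 dx -0.01 dy -0.05 dz 1.94
```

View pics/t4.png

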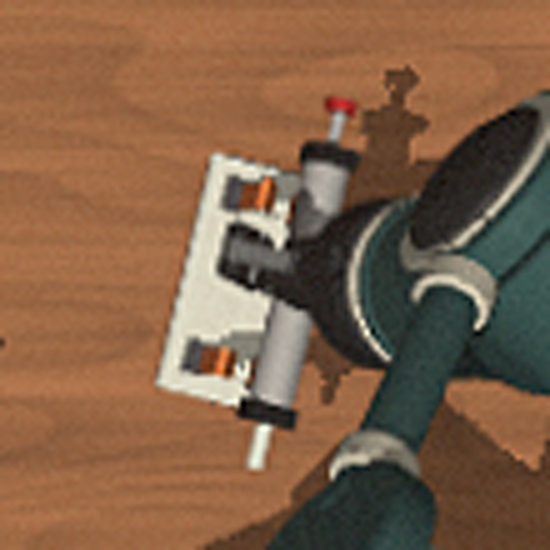

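The pump is above the clip with its collars at crop (330,155) and (268,412). I'll measure its middle before pressing.

```bash
python3 - <<'E'
from h import *
d=np.load('t4.npz');W,px=d['W'],d['px'];hsv=cv2.cvtColor(px,cv2.COLOR_RGB2HSV).astype(int)
out=[]
for n,(a,b,c,e) in dict(top=(295,135,362,175),bot=(232,390,300,432)).items():
    s=np.s_[180+b//5:180+e//5+1,340+a//5:340+c//5+1]
    P=W[s].reshape(-1,3);V=hsv[s].reshape(-1,3); m=(P[:,2]>.11)&(P[:,2]<.14)&(V[:,2]<80);Q=P[m]
    lo,hi=Q.min(0),Q.max(0);out.append((lo+hi)/2);print(n,m.sum(),Q.mean(0)*1e3,out[-1]*1e3)
m=(out[0]+out[1])/2;v=out[0]-out[1];print(m*1e3,np.degrees(np.arctan2(v[1],v[0])),np.linalg.norm(v))
E
```

```text
top 38 [ 497.87557518 -348.5550409   122.51550018] [ 497.17771525 -349.54361905  120.21080709]
bot 40 [ 373.10287214 -312.11600198  123.39406759] [ 372.82779743 -312.68952197  120.73986817]
[ 435.00275634 -331.11657051  120.47533763] -16.508460236714846 0.12969736480808158
```

>>> play_rows:
  rows:
    - {"dx": 0, "dy": -0.07, "dz": 0.2, "roll": 0, "fingers": 1}
    - {"dx": 0, "dy": 0, "dz": 0.35, "roll": 0, "fingers": 1}
    - {"dx": 0, "dy": 0, "dz": 0.3, "roll": 0, "fingers": 1}
    - {"dx": 0, "dy": 0, "dz": 0.15, "roll": 0, "fingers": 1}
    - {"dx": 0, "dy": 0, "dz": 0.1, "roll": 0, "fingers": 1}
    - {"dx": 0, "dy": 0, "dz": 0.1, "roll": 0, "fingers": 1}
    - {"dx": 0, "dy": 0, "dz": 0, "roll": 0, "fingers": 1}
  grip_force: 100

```text
time: 7.25
tool_pos: [0.4347, -0.337, 0.0601]
tcp_rot: [-0.443, -3.109, -0.001]
wrist_force: [-1.3, -0.7, -0.8]
width: 0.217
```

>>> play_rows:
  rows:
    - {"dx": 0, "dy": 0, "dz": 0.1, "roll": 0, "fingers": 1}
    - {"dx": 0, "dy": 0, "dz": 0.1, "roll": 0, "fingers": 1}
    - {"dx": 0, "dy": 0, "dz": 0.1, "roll": 0, "fingers": 1}
    - {"dx": 0, "dy": 0, "dz": 0, "roll": 0, "fingers": 1}

```text
time: 7.58
tool_pos: [0.4352, -0.3373, 0.0487]
tcp_rot: [0.443, 3.11, -0.0]
wrist_force: [0.4, 1.3, 1.3]
width: 0.212
```

```bash
python3 go.py 435.3 -335 30 -16.2
```

```text
t 7.6 pos [ 435.2 -337.3   48.7] ydir 73.80 tilt -1.000 F [0.4 1.3 1.3] w 0.212 q [-0.7   0.22  2.03  0.    0.89 -1.99]
roll -0.00 dx 0.01 dy 0.05 dz 0.47
```

>>> play_rows:
  rows:
    - {"dx": 0, "dy": 0.03, "dz": 0.1, "roll": 0, "fingers": 1}
    - {"dx": 0, "dy": 0, "dz": 0.1, "roll": 0, "fingers": 1}
    - {"dx": 0, "dy": 0, "dz": 0.1, "roll": 0, "fingers": 1}
    - {"dx": 0, "dy": 0, "dz": 0, "roll": 0, "fingers": 1}

```text
time: 7.92
tool_pos: [0.4344, -0.3356, 0.0355]
tcp_rot: [-0.442, -3.108, -0.001]
wrist_force: [-0.5, -0.3, -1.5]
width: 0.209
```

>>> play_rows:
  rows:
    - {"dx": 0, "dy": 0, "dz": 0.1, "roll": 0, "fingers": 1}
    - {"dx": 0, "dy": 0, "dz": 0.1, "roll": 0, "fingers": 1}
    - {"dx": 0, "dy": 0, "dz": 0, "roll": 0, "fingers": 1}

```text
time: 8.17
tool_pos: [0.4352, -0.3363, 0.0319]
tcp_rot: [-0.442, -3.109, -0.001]
wrist_force: [-8.8, 5.8, 24.7]
width: 0.215
```

>>> play_rows:
  rows:
    - {"dx": 0, "dy": 0, "dz": 0.1, "roll": 0, "fingers": 1}
    - {"dx": 0, "dy": 0, "dz": 0.0, "roll": 0, "fingers": 1}
    - {"dx": 0, "dy": 0, "dz": 0, "roll": 0, "fingers": 1}

```text
time: 8.42
tool_pos: [0.4353, -0.3363, 0.0317]
tcp_rot: [-0.441, -3.108, -0.001]
wrist_force: [-17.7, 12.0, 50.0]
width: 0.213
```

>>> play_rows:
  rows:
    - {"dx": 0, "dy": 0, "dz": -0.15, "roll": 0, "fingers": 1}
    - {"dx": 0, "dy": 0, "dz": 0, "roll": 0, "fingers": 1}
    - {"dx": 0, "dy": 0, "dz": 0, "roll": 0, "fingers": 0.5}
    - {"dx": 0, "dy": 0, "dz": 0, "roll": 0, "fingers": 0.4}
    - {"dx": 0, "dy": 0, "dz": 0, "roll": 0, "fingers": 0.3}
    - {"dx": 0, "dy": 0, "dz": 0, "roll": 0, "fingers": 0.3}
    - {"dx": 0, "dy": 0, "dz": 0, "roll": 0, "fingers": 0.3}
    - {"dx": 0, "dy": 0, "dz": -0.2, "roll": 0, "fingers": 0.3}
    - {"dx": 0, "dy": 0, "dz": -0.5, "roll": 0, "fingers": 0.3}
    - {"dx": 0, "dy": 0, "dz": -0.8, "roll": 0, "fingers": 0.3}
    - {"dx": 0, "dy": 0, "dz": -0.8, "roll": 0, "fingers": 0.3}
    - {"dx": 0, "dy": 0, "dz": -0.5, "roll": 0, "fingers": 0.3}
    - {"dx": 0, "dy": 0.5, "dz": 0, "roll": 0, "fingers": 0.3}
    - {"dx": 0, "dy": 0.8, "dz": 0, "roll": 0, "fingers": 0.3}
    - {"dx": 0, "dy": 0.8, "dz": 0, "roll": 0, "fingers": 0.3}
    - {"dx": 0, "dy": 0.8, "dz": 0, "roll": 0, "fingers": 0.3}
    - {"dx": 0, "dy": 0.8, "dz": 0, "roll": 0, "fingers": 0.3}
    - {"dx": 0, "dy": 0.5, "dz": 0, "roll": 0, "fingers": 0.3}
    - {"dx": 0, "dy": 0, "dz": 0, "roll": 0, "fingers": 0.3}

```text
time: 10.0
tool_pos: [0.483, -0.1715, 0.1434]
tcp_rot: [0.438, 3.11, 0.002]
wrist_force: [-0.3, -0.6, 0.2]
width: 0.698
```

```bash
python3 go.py 487 54.5 130 -0; python3 - <<'E'
from h import *
c=cam('top'); W,px=world(c),c['pixels'];hsv=cv2.cvtColor(px,cv2.COLOR_RGB2HSV).astype(int)
d=cam('scene'); im=np.hstack([cv2.resize(px[190:280,350:440],(390,390)),cv2.resize(d['pixels'][60:140,130:210],(390,390))]); cv2.imwrite('pics/t5.png',im[...,::-1])
P=W[190:280,350:440].reshape(-1,3);C=px[190:280,350:440].reshape(-1,3).astype(int);H=hsv[190:280,350:440].reshape(-1,3)
m=(P[:,2]>.035)&(P[:,2]<.06)&(H[:,1]<90)&(P[:,1]<-.27); Q=P[m]
print(len(Q),Q.mean(0),np.percentile(Q[:,2],[10,50,90]))
a=Q-Q.mean(0);u=np.linalg.svd(a[:,:2],full_matrices=False)[2][0];t=a[:,:2]@u
print(u,Q.mean(0)[:2]+u*(t.min()+t.max())/2, np.ptp(t))
for k in np.linspace(t.min(),t.max(),10):
  s=abs(t-k)<.008; print(round(k*1e3),s.sum(),np.percentile(Q[s,2],80)*1e3)
E
```

```text
t 10.0 pos [ 483.  -171.5  143.4] ydir 73.98 tilt -1.000 F [-0.3 -0.6  0.2] w 0.698 q [-0.39  0.03  2.04  0.    1.07 -1.68]
roll -4.00 dx -0.10 dy 5.65 dz 0.33
71 [ 0.37926566 -0.31394737  0.04375469] [0.03839772 0.0430747  0.04915711]
[-0.99029809  0.13895935] [ 0.3801482  -0.31407121] 0.06522777020942859
-34 8 43.794940168905384
-26 15 44.688251186706175
-19 11 46.86313569685493
-12 15 48.733522195611
-5 23 49.09882537945566
3 27 48.94020091369689
10 20 49.12595416711499
17 16 41.83589676828271
24 14 41.80064389891308
32 8 41.915187995568104
```

View pics/t5.png

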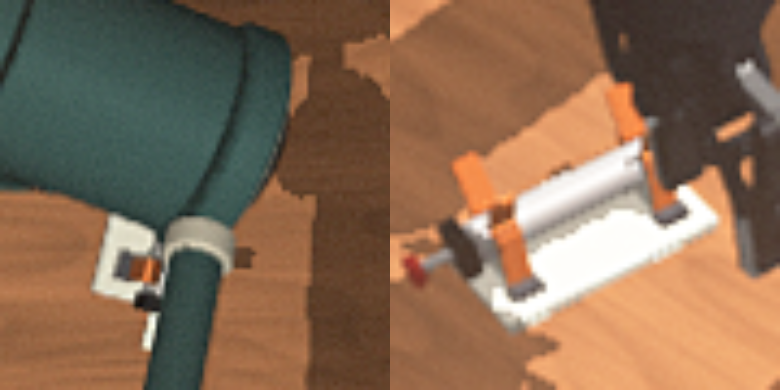

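The scene crop shows the pump snapped between both jaw pairs, with its barrel top at about 49 mm, so the axis is at about 38 mm. Next is the coil form.

>>> play_rows:
  rows:
    - {"dx": 0, "dy": 0, "dz": 0.1, "roll": -0.94, "fingers": 0.3}
    - {"dx": 0, "dy": 0, "dz": 0.1, "roll": -0.94, "fingers": 0.3}
    - {"dx": 0, "dy": 0, "dz": 0.1, "roll": -0.94, "fingers": 0.3}
    - {"dx": 0, "dy": 0, "dz": 0, "roll": -0.94, "fingers": 0.3}
    - {"dx": 0, "dy": 0, "dz": 0, "roll": -0.94, "fingers": 0.3}
    - {"dx": 0, "dy": 0, "dz": 0, "roll": 0, "fingers": 0.3}

```text
time: 10.6
tool_pos: [0.4819, -0.1763, 0.1309]
tcp_rot: [0.071, -3.141, 0.001]
wrist_force: [-0.5, 0.1, -0.8]
width: 0.697
```

```bash
python3 go.py 487 53.5 20 2.8
```

```text
t 10.6 pos [ 481.9 -176.3  130.9] ydir 92.59 tilt -1.000 F [-0.5  0.1 -0.8] w 0.697 q [-0.4   0.05  2.05 -0.    1.05 -2.01]
roll -0.05 dx -0.41 dy 5.73 dz 2.77
```

>>> play_rows:
  rows:
    - {"dx": -0.02, "dy": 0.3, "dz": 0, "roll": -0.05, "fingers": 0.3}
    - {"dx": -0.05, "dy": 0.6, "dz": 0, "roll": 0, "fingers": 0.3}
    - {"dx": -0.06, "dy": 0.85, "dz": 0, "roll": 0, "fingers": 0.3}
    - {"dx": -0.06, "dy": 0.9, "dz": 0, "roll": 0, "fingers": 0.3}
    - {"dx": -0.06, "dy": 0.9, "dz": 0, "roll": 0, "fingers": 0.3}
    - {"dx": -0.06, "dy": 0.9, "dz": 0, "roll": 0, "fingers": 0.3}
    - {"dx": -0.06, "dy": 0.7, "dz": 0, "roll": 0, "fingers": 0.3}
    - {"dx": -0.04, "dy": 0.4, "dz": 0, "roll": 0, "fingers": 0.3}
    - {"dx": 0, "dy": 0.18, "dz": 0.2, "roll": 0, "fingers": 0.3}
    - {"dx": 0, "dy": 0, "dz": 0.4, "roll": 0, "fingers": 0.3}
    - {"dx": 0, "dy": 0, "dz": 0.2, "roll": 0, "fingers": 0.3}
    - {"dx": 0, "dy": 0, "dz": 0, "roll": 0, "fingers": 0.3}
    - {"dx": 0, "dy": 0, "dz": 0, "roll": 0, "fingers": 0.3}

```text
time: 11.68
tool_pos: [0.4866, 0.0543, 0.0979]
tcp_rot: [0.074, -3.138, 0.0]
wrist_force: [-0.6, -0.2, 0.8]
width: 0.702
```

```bash
python3 go.py 487 53.5 20 2.8
```

```text
t 11.7 pos [486.6  54.3  97.9] ydir 92.71 tilt -1.000 F [-0.6 -0.2  0.8] w 0.702 q [ 0.06  0.04  2.12 -0.    0.98 -1.56]
roll -0.02 dx -0.01 dy -0.02 dz 1.95
```

>>> play_rows:
  rows:
    - {"dx": -0.01, "dy": -0.02, "dz": 0.3, "roll": 0, "fingers": 0.3}
    - {"dx": 0, "dy": 0, "dz": 0.5, "roll": 0, "fingers": 0.3}
    - {"dx": 0, "dy": 0, "dz": 0.5, "roll": 0, "fingers": 0.3}
    - {"dx": 0, "dy": 0, "dz": 0.4, "roll": 0, "fingers": 0.3}
    - {"dx": 0, "dy": 0, "dz": 0.25, "roll": 0, "fingers": 0.3}
    - {"dx": 0, "dy": 0, "dz": 0, "roll": 0, "fingers": 0.3}
    - {"dx": 0, "dy": 0, "dz": 0, "roll": 0, "fingers": 0.45}
    - {"dx": 0, "dy": 0, "dz": 0, "roll": 0, "fingers": 0.55}
    - {"dx": 0, "dy": 0, "dz": 0, "roll": 0, "fingers": 0.7}
    - {"dx": 0, "dy": 0, "dz": 0, "roll": 0, "fingers": 0.8}
    - {"dx": 0, "dy": 0, "dz": 0, "roll": 0, "fingers": 0.8}
    - {"dx": 0, "dy": 0, "dz": 0, "roll": 0, "fingers": 0.8}
    - {"dx": 0, "dy": 0, "dz": 0, "roll": 0, "fingers": 0.8}
  grip_force: 40

```text
time: 12.77
tool_pos: [0.4892, 0.0542, 0.0221]
tcp_rot: [-0.077, 3.138, -0.0]
wrist_force: [0.1, -0.9, 5.7]
width: 0.417
```

```bash
python3 go.py 441.6 318 20 2.8
```

```text
t 12.8 pos [489.2  54.2  22.1] ydir 92.80 tilt -1.000 F [ 0.1 -0.9  5.7] w 0.417 q [ 0.06  0.15  2.17 -0.    0.82 -1.56]
roll -0.00 dx 0.87 dy 6.65 dz 0.05
```

>>> play_rows:
  rows:
    - {"dx": 0, "dy": 0, "dz": -0.2, "roll": 0, "fingers": 0.8}
    - {"dx": 0, "dy": 0, "dz": -0.5, "roll": 0, "fingers": 0.8}
    - {"dx": 0, "dy": 0, "dz": -0.6, "roll": 0, "fingers": 0.8}
    - {"dx": 0, "dy": 0, "dz": -0.6, "roll": 0, "fingers": 0.8}
    - {"dx": 0, "dy": 0, "dz": -0.4, "roll": 0, "fingers": 0.8}
    - {"dx": 0, "dy": 0, "dz": -0.2, "roll": 0, "fingers": 0.8}
    - {"dx": 0.03, "dy": 0.2, "dz": 0, "roll": 0, "fingers": 0.8}
    - {"dx": 0.06, "dy": 0.45, "dz": 0, "roll": 0, "fingers": 0.8}
    - {"dx": 0.1, "dy": 0.75, "dz": 0, "roll": 0, "fingers": 0.8}
    - {"dx": 0.12, "dy": 0.9, "dz": 0, "roll": 0, "fingers": 0.8}
    - {"dx": 0.12, "dy": 0.9, "dz": 0, "roll": 0, "fingers": 0.8}
    - {"dx": 0.12, "dy": 0.9, "dz": 0, "roll": 0, "fingers": 0.8}
    - {"dx": 0.12, "dy": 0.9, "dz": 0, "roll": 0, "fingers": 0.8}
    - {"dx": 0.1, "dy": 0.75, "dz": 0, "roll": 0, "fingers": 0.8}
    - {"dx": 0.06, "dy": 0.5, "dz": 0, "roll": 0, "fingers": 0.8}
    - {"dx": 0.04, "dy": 0.3, "dz": 0.1, "roll": 0, "fingers": 0.8}
    - {"dx": 0, "dy": 0, "dz": 0.4, "roll": 0, "fingers": 0.8}
    - {"dx": 0, "dy": 0, "dz": 0.5, "roll": 0, "fingers": 0.8}
    - {"dx": 0, "dy": 0, "dz": 0.4, "roll": 0, "fingers": 0.8}
    - {"dx": 0, "dy": 0, "dz": 0, "roll": 0, "fingers": 0.8}

```text
time: 14.43
tool_pos: [0.4364, 0.3117, 0.0597]
tcp_rot: [0.076, -3.132, 0.008]
wrist_force: [-0.8, -0.5, -0.9]
width: 0.417
```

```bash
python3 go.py 441.6 318 13 2.8
```

```text
t 14.4 pos [436.4 311.7  59.7] ydir 92.80 tilt -1.000 F [-0.8 -0.5 -0.9] w 0.417 q [ 0.57  0.18  2.05 -0.    0.92 -1.05]
roll -0.00 dx -0.14 dy 0.15 dz 1.17
```

>>> play_rows:
  rows:
    - {"dx": -0.05, "dy": 0.1, "dz": 0.3, "roll": 0, "fingers": 0.8}
    - {"dx": 0, "dy": 0, "dz": 0.4, "roll": 0, "fingers": 0.8}
    - {"dx": 0, "dy": 0, "dz": 0.25, "roll": 0, "fingers": 0.8}
    - {"dx": 0, "dy": 0, "dz": 0.15, "roll": 0, "fingers": 0.8}
    - {"dx": 0, "dy": 0, "dz": 0.0, "roll": 0, "fingers": 0.8}
    - {"dx": 0, "dy": 0, "dz": 0.0, "roll": 0, "fingers": 0.8}

```text
time: 14.93
tool_pos: [0.4422, 0.3182, 0.0208]
tcp_rot: [0.076, -3.14, 0.0]
wrist_force: [-0.1, 0.5, -0.3]
width: 0.417
```

>>> play_rows:
  rows:
    - {"dx": 0, "dy": 0, "dz": 0.02, "roll": 0, "fingers": 0.8}
    - {"dx": 0, "dy": 0, "dz": 0.0, "roll": 0, "fingers": 0.8}

```text
time: 15.1
tool_pos: [0.443, 0.3187, 0.0209]
tcp_rot: [-0.076, 3.139, 0.001]
wrist_force: [0.4, -0.4, 0.3]
width: 0.419
```

>>> play_rows:
  rows:
    - {"dx": 0, "dy": 0, "dz": 0.1, "roll": 0, "fingers": 0.8}
    - {"dx": 0, "dy": 0, "dz": 0.07, "roll": 0, "fingers": 0.8}
    - {"dx": 0, "dy": 0, "dz": 0.0, "roll": 0, "fingers": 0.8}

```text
time: 15.35
tool_pos: [0.4419, 0.318, 0.0128]
tcp_rot: [0.076, -3.14, 0.001]
wrist_force: [-0.5, 0.4, -1.6]
width: 0.419
```

>>> play_rows:
  rows:
    - {"dx": 0, "dy": 0, "dz": 0.03, "roll": 0, "fingers": 0.8}
    - {"dx": 0, "dy": 0, "dz": 0.0, "roll": 0, "fingers": 0.8}

```text
time: 15.52
tool_pos: [0.4423, 0.3183, 0.0122]
tcp_rot: [0.077, -3.141, 0.0]
wrist_force: [0.4, -0.3, 0.0]
width: 0.417
```

>>> play_rows:
  rows:
    - {"dx": 0, "dy": 0, "dz": 0.02, "roll": 0, "fingers": 0.8}
    - {"dx": 0, "dy": 0, "dz": 0.0, "roll": 0, "fingers": 0.8}
    - {"dx": 0, "dy": 0, "dz": 0.0, "roll": 0, "fingers": 0.55}
    - {"dx": 0, "dy": 0, "dz": 0.0, "roll": 0, "fingers": 0.45}
    - {"dx": 0, "dy": 0, "dz": 0.0, "roll": 0, "fingers": 0.3}
    - {"dx": 0, "dy": 0, "dz": 0.0, "roll": 0, "fingers": 0.3}
    - {"dx": 0, "dy": 0, "dz": 0.0, "roll": 0, "fingers": 0.3}
    - {"dx": 0, "dy": 0, "dz": -0.2, "roll": 0, "fingers": 0.3}
    - {"dx": 0, "dy": 0, "dz": -0.5, "roll": 0, "fingers": 0.3}
    - {"dx": 0, "dy": 0, "dz": -0.8, "roll": 0, "fingers": 0.3}
    - {"dx": 0, "dy": 0, "dz": -0.8, "roll": 0, "fingers": 0.25}
    - {"dx": 0, "dy": 0, "dz": -0.5, "roll": 0, "fingers": 0.2}
    - {"dx": 0, "dy": 0, "dz": 0, "roll": 0, "fingers": 0.2}
    - {"dx": 0, "dy": 0, "dz": 0, "roll": 0, "fingers": 0.2}

```text
time: 16.68
tool_pos: [0.4436, 0.3192, 0.1257]
tcp_rot: [-0.076, 3.137, 0.004]
wrist_force: [1.0, 0.6, -0.5]
width: 0.803
```

```bash
python3 go.py 482.6 -82.6 120 3.5; python3 - <<'E'
from m import *
for n in ('top','scene'):
    c=cam(n); W=world(c); np.savez(n+'6.npz',W=W,px=c['pixels'])
    Q=W.reshape(-1,3); Q=Q[(abs(Q[:,0]-.442)<.04)&(abs(Q[:,1]-.318)<.04)&(Q[:,2]>.046)&(Q[:,2]<.07)]; print(n,len(Q),len(Q)>3 and rect(Q))
    if n=='top': run(W,c['pixels'])
E
```

```text
t 16.7 pos [443.6 319.2 125.7] ydir 92.79 tilt -1.000 F [ 1.   0.6 -0.5] w 0.803 q [ 0.58  0.11  1.99  0.    1.04 -1.04]
roll -0.18 dx -0.36 dy -10.08 dz 0.14
top 23 c=(439.7,314.0) 34.1x16.9 ang=-8.7 n=23 z=52.1
red c=(475.9,58.4) 140.0x90.3 ang=2.4 n=1738 z=12.7
green c=(635.5,-74.1) 142.3x91.7 ang=4.7 n=1289 z=12.7
yellow c=(482.1,-83.0) 138.8x86.4 ang=2.8 n=165 z=13.1
pump 0.01 c=(418.2,311.0) 64.7x15.5 ang=3.3 n=14 z=19.9 [425.7448407  310.62197226  25.15431959] zmax 237.25276821989485
coil 0.045 None [nan nan nan] zmax 17.369113656310475
meter 0.03 c=(482.4,-82.4) 112.1x56.1 ang=4.0 n=921 z=41.8 [482.40268963 -82.07510107  41.7271767 ] zmax 46.48457153554344
hex 0.033 c=(633.6,-62.4) 96.9x34.7 ang=-1.2 n=264 z=40.1 [636.12214435 -62.55551965  39.76449234] zmax 43.44988752088617
hex 0.024 c=(632.4,-62.4) 99.2x34.7 ang=-1.2 n=343 z=39.0 [633.7033931  -63.32035182  37.53774873] zmax 43.44988752088617
reel 0.03 c=(628.3,68.2) 48.5x47.6 ang=-0.7 n=282 z=44.4 [628.46545421  67.81866483  44.36626368] zmax 47.81510474118425
clip 0.03 c=(437.2,-335.8) 160.4x42.0 ang=-15.6 n=617 z=47.1 [ 435.33469763 -334.91891503   48.39157936] zmax 66.77649566173432
clip 0.004 c=(436.1,-337.6) 156.1x123.1 ang=-0.7 n=1279 z=16.1 [ 435.29790855 -330.65095245   27.48177186] zmax 66.77649566173432
mat c=(441.3,321.6) 198.7x100.1 ang=1.5 n=2236 z=2.4
clipbase c=(435.3,-336.0) 131.3x69.2 ang=-15.7 n=600 z=6.7
scene 281 c=(439.8,318.5) 37.1x36.8 ang=-6.2 n=281 z=53.5m.py:20: RuntimeWarning: Mean of empty slice.
  print(n,z0,rect(Q) if len(Q)>3 else None, Q.mean(0)*1000, 'zmax',np.percentile(P[:,2],98)*1000)
  ret = um.true_divide(
```

The coil form stands upright on the mat at about (440, 318), and the pump is unchanged. Next is the multimeter.

>>> play_rows:
  rows:
    - {"dx": 0, "dy": 0, "dz": 0, "roll": -0.3, "fingers": 0.24}
    - {"dx": -0.01, "dy": -0.3, "dz": 0, "roll": 0, "fingers": 0.24}
    - {"dx": -0.02, "dy": -0.6, "dz": 0, "roll": 0, "fingers": 0.24}
    - {"dx": -0.02, "dy": -0.85, "dz": 0, "roll": 0, "fingers": 0.24}
    - {"dx": -0.03, "dy": -0.95, "dz": 0, "roll": 0, "fingers": 0.24}
    - {"dx": -0.03, "dy": -0.95, "dz": 0, "roll": 0, "fingers": 0.24}
    - {"dx": -0.03, "dy": -0.95, "dz": 0, "roll": 0, "fingers": 0.24}
    - {"dx": -0.03, "dy": -0.95, "dz": 0, "roll": 0, "fingers": 0.24}
    - {"dx": -0.03, "dy": -0.95, "dz": 0, "roll": 0, "fingers": 0.24}
    - {"dx": -0.03, "dy": -0.95, "dz": 0, "roll": 0, "fingers": 0.24}
    - {"dx": -0.02, "dy": -0.95, "dz": 0, "roll": 0, "fingers": 0.24}
    - {"dx": -0.01, "dy": -0.8, "dz": 0, "roll": 0, "fingers": 0.24}
    - {"dx": -0.01, "dy": -0.5, "dz": 0, "roll": 0, "fingers": 0.24}
    - {"dx": 0, "dy": -0.35, "dz": 0.2, "roll": 0, "fingers": 0.24}
    - {"dx": 0, "dy": 0, "dz": 0.4, "roll": 0, "fingers": 0.24}
    - {"dx": 0, "dy": 0, "dz": 0.5, "roll": 0, "fingers": 0.24}
    - {"dx": 0, "dy": 0, "dz": 0.2, "roll": 0, "fingers": 0.24}
    - {"dx": 0, "dy": 0, "dz": 0, "roll": 0, "fingers": 0.24}
    - {"dx": 0, "dy": 0, "dz": 0, "roll": 0, "fingers": 0.24}
    - {"dx": 0, "dy": 0, "dz": 0, "roll": 0, "fingers": 0.24}

```text
time: 18.45
tool_pos: [0.4813, -0.0821, 0.0718]
tcp_rot: [-0.11, 3.139, -0.0]
wrist_force: [0.8, -0.0, 0.3]
width: 0.761
```

```bash
python3 go.py 482.5 -82.5 20 4
```

```text
t 18.4 pos [481.3 -82.1  71.8] ydir 94.01 tilt -1.000 F [ 0.8 -0.   0.3] w 0.761 q [-0.22  0.07  2.15 -0.    0.92 -1.86]
roll 0.00 dx -0.03 dy -0.01 dz 1.29
```

>>> play_rows:
  rows:
    - {"dx": -0.02, "dy": -0.01, "dz": 0.25, "roll": 0, "fingers": 0.24}
    - {"dx": 0, "dy": 0, "dz": 0.35, "roll": 0, "fingers": 0.24}
    - {"dx": 0, "dy": 0, "dz": 0.25, "roll": 0, "fingers": 0.24}
    - {"dx": 0, "dy": 0, "dz": 0.2, "roll": 0, "fingers": 0.24}
    - {"dx": 0, "dy": 0, "dz": 0.1, "roll": 0, "fingers": 0.24}
    - {"dx": 0, "dy": 0, "dz": 0.1, "roll": 0, "fingers": 0.24}
    - {"dx": 0, "dy": 0, "dz": 0, "roll": 0, "fingers": 0.24}
  grip_force: 60

```text
time: 19.03
tool_pos: [0.4813, -0.0822, 0.0205]
tcp_rot: [0.11, -3.138, -0.0]
wrist_force: [-0.7, -0.1, 0.8]
width: 0.76
```

>>> play_rows:
  rows:
    - {"dx": 0, "dy": 0, "dz": 0, "roll": 0, "fingers": 0.3}
    - {"dx": 0, "dy": 0, "dz": 0, "roll": 0, "fingers": 0.4}
    - {"dx": 0, "dy": 0, "dz": 0, "roll": 0, "fingers": 0.6}
    - {"dx": 0, "dy": 0, "dz": 0, "roll": 0, "fingers": 0.7}
    - {"dx": 0, "dy": 0, "dz": 0, "roll": 0, "fingers": 0.7}
    - {"dx": 0, "dy": 0, "dz": 0, "roll": 0, "fingers": 0.7}

```text
time: 19.53
tool_pos: [0.4827, -0.0826, 0.022]
tcp_rot: [-0.109, 3.138, -0.001]
wrist_force: [0.2, -0.3, 3.6]
width: 0.639
```

```bash
python3 go.py 476 57.5 20 2.7
```

```text
t 19.5 pos [482.7 -82.6  22. ] ydir 93.99 tilt -1.000 F [ 0.2 -0.3  3.6] w 0.639 q [-0.22  0.15  2.17 -0.    0.82 -1.86]
roll 0.32 dx 0.00 dy 3.51 dz 0.05
```

>>> play_rows:
  rows:
    - {"dx": 0, "dy": 0, "dz": -0.15, "roll": 0, "fingers": 0.7}
    - {"dx": 0, "dy": 0, "dz": -0.35, "roll": 0, "fingers": 0.7}
    - {"dx": 0, "dy": 0, "dz": -0.5, "roll": 0, "fingers": 0.7}
    - {"dx": 0, "dy": 0, "dz": -0.5, "roll": 0.32, "fingers": 0.7}
    - {"dx": 0, "dy": 0.15, "dz": -0.3, "roll": 0, "fingers": 0.7}
    - {"dx": 0, "dy": 0.35, "dz": 0, "roll": 0, "fingers": 0.7}
    - {"dx": 0, "dy": 0.6, "dz": 0, "roll": 0, "fingers": 0.7}
    - {"dx": 0, "dy": 0.7, "dz": 0, "roll": 0, "fingers": 0.7}
    - {"dx": 0, "dy": 0.7, "dz": 0, "roll": 0, "fingers": 0.7}
    - {"dx": 0, "dy": 0.55, "dz": 0, "roll": 0, "fingers": 0.7}
    - {"dx": 0, "dy": 0.35, "dz": 0.1, "roll": 0, "fingers": 0.7}
    - {"dx": 0, "dy": 0.11, "dz": 0.4, "roll": 0, "fingers": 0.7}
    - {"dx": 0, "dy": 0, "dz": 0.4, "roll": 0, "fingers": 0.7}
    - {"dx": 0, "dy": 0, "dz": 0.3, "roll": 0, "fingers": 0.7}
    - {"dx": 0, "dy": 0, "dz": 0, "roll": 0, "fingers": 0.7}
    - {"dx": 0, "dy": 0, "dz": 0, "roll": 0, "fingers": 0.7}
    - {"dx": 0, "dy": 0, "dz": 0, "roll": 0, "fingers": 0.7}

```text
time: 20.95
tool_pos: [0.4753, 0.058, 0.0457]
tcp_rot: [-0.075, 3.141, 0.0]
wrist_force: [0.7, 0.6, -0.8]
width: 0.639
```

```bash
python3 go.py 476 57.5 22 2.7
```

```text
t 20.9 pos [475.3  58.   45.7] ydir 92.72 tilt -1.000 F [ 0.7  0.6 -0.8] w 0.639 q [ 0.07  0.09  2.18  0.    0.87 -1.55]
roll 0.01 dx -0.02 dy -0.01 dz 0.59
```

>>> play_rows:
  rows:
    - {"dx": -0.01, "dy": 0, "dz": 0.2, "roll": 0, "fingers": 0.7}
    - {"dx": 0, "dy": 0, "dz": 0.2, "roll": 0, "fingers": 0.7}
    - {"dx": 0, "dy": 0, "dz": 0.1, "roll": 0, "fingers": 0.7}
    - {"dx": 0, "dy": 0, "dz": 0.07, "roll": 0, "fingers": 0.7}
    - {"dx": 0, "dy": 0, "dz": 0.03, "roll": 0, "fingers": 0.7}
    - {"dx": 0, "dy": 0, "dz": 0.0, "roll": 0, "fingers": 0.7}

```text
time: 21.45
tool_pos: [0.4749, 0.0577, 0.022]
tcp_rot: [0.074, -3.138, 0.0]
wrist_force: [-5.7, 0.7, 10.1]
width: 0.636
```

Contact at 10 N, so the multimeter is down. I'll release, lift and move towards the hex set.

>>> play_rows:
  rows:
    - {"dx": 0, "dy": 0, "dz": -0.03, "roll": 0, "fingers": 0.7}
    - {"dx": 0, "dy": 0, "dz": 0, "roll": 0, "fingers": 0.35}
    - {"dx": 0, "dy": 0, "dz": 0, "roll": 0, "fingers": 0.25}
    - {"dx": 0, "dy": 0, "dz": 0, "roll": 0, "fingers": 0.25}
    - {"dx": 0, "dy": 0, "dz": 0, "roll": 0, "fingers": 0.25}
    - {"dx": 0, "dy": 0, "dz": -0.2, "roll": 0, "fingers": 0.25}
    - {"dx": 0, "dy": 0, "dz": -0.5, "roll": 0, "fingers": 0.25}
    - {"dx": 0, "dy": 0, "dz": -0.8, "roll": 0, "fingers": 0.25}
    - {"dx": 0, "dy": 0, "dz": -0.8, "roll": 0, "fingers": 0.3}
    - {"dx": 0, "dy": 0, "dz": -0.3, "roll": 0, "fingers": 0.4}
    - {"dx": 0, "dy": 0, "dz": 0, "roll": 0.5, "fingers": 0.45}
    - {"dx": 0, "dy": 0, "dz": 0, "roll": 0.5, "fingers": 0.45}
    - {"dx": 0, "dy": 0, "dz": 0, "roll": 0, "fingers": 0.45}

```text
time: 22.53
tool_pos: [0.4759, 0.0579, 0.1273]
tcp_rot: [0.037, 3.14, 0.0]
wrist_force: [-0.3, -1.4, -0.0]
width: 0.554
```

```bash
python3 go.py 635 -62.7 20 -1.2
```

```text
t 22.5 pos [475.9  57.9 127.3] ydir 88.66 tilt -1.000 F [-0.3 -1.4 -0. ] w 0.554 q [ 0.07 -0.02  2.12 -0.    1.04 -1.48]
roll -0.03 dx -4.04 dy -2.93 dz 2.68
```

>>> play_rows:
  rows:
    - {"dx": -0.2, "dy": -0.15, "dz": 0, "roll": 0, "fingers": 0.45}
    - {"dx": -0.4, "dy": -0.3, "dz": 0, "roll": 0, "fingers": 0.45}
    - {"dx": -0.6, "dy": -0.43, "dz": 0, "roll": 0, "fingers": 0.45}
    - {"dx": -0.7, "dy": -0.5, "dz": 0, "roll": 0, "fingers": 0.45}
    - {"dx": -0.7, "dy": -0.5, "dz": 0, "roll": 0, "fingers": 0.45}
    - {"dx": -0.7, "dy": -0.5, "dz": 0, "roll": 0, "fingers": 0.45}
    - {"dx": -0.5, "dy": -0.38, "dz": 0, "roll": 0, "fingers": 0.45}
    - {"dx": -0.24, "dy": -0.17, "dz": 0.1, "roll": 0, "fingers": 0.45}
    - {"dx": 0, "dy": 0, "dz": 0.3, "roll": 0, "fingers": 0.45}
    - {"dx": 0, "dy": 0, "dz": 0.5, "roll": 0, "fingers": 0.45}
    - {"dx": 0, "dy": 0, "dz": 0.4, "roll": 0, "fingers": 0.45}
    - {"dx": 0, "dy": 0, "dz": 0.1, "roll": 0, "fingers": 0.45}
    - {"dx": 0, "dy": 0, "dz": 0, "roll": 0, "fingers": 0.45}
    - {"dx": 0, "dy": 0, "dz": 0, "roll": 0, "fingers": 0.45}

```text
time: 23.7
tool_pos: [0.6334, -0.0622, 0.0699]
tcp_rot: [-0.034, -3.14, -0.001]
wrist_force: [0.1, 0.8, -0.4]
width: 0.545
```

```bash
python3 go.py 635 -62.7 20 -1.2
```

```text
t 23.7 pos [633.4 -62.2  69.9] ydir 88.76 tilt -1.000 F [ 0.1  0.8 -0.4] w 0.545 q [-0.14  0.33  1.83  0.    0.98 -1.69]
roll -0.01 dx -0.04 dy -0.01 dz 1.25
```

>>> play_rows:
  rows:
    - {"dx": -0.02, "dy": -0.01, "dz": 0.25, "roll": 0, "fingers": 0.45}
    - {"dx": 0, "dy": 0, "dz": 0.3, "roll": 0, "fingers": 0.45}
    - {"dx": 0, "dy": 0, "dz": 0.25, "roll": 0, "fingers": 0.45}
    - {"dx": 0, "dy": 0, "dz": 0.2, "roll": 0, "fingers": 0.45}
    - {"dx": 0, "dy": 0, "dz": 0.1, "roll": 0, "fingers": 0.45}
    - {"dx": 0, "dy": 0, "dz": 0.1, "roll": 0, "fingers": 0.45}
    - {"dx": 0, "dy": 0, "dz": 0, "roll": 0, "fingers": 0.45}
    - {"dx": 0, "dy": 0, "dz": 0, "roll": 0, "fingers": 0.45}

```text
time: 24.37
tool_pos: [0.6353, -0.0634, 0.0222]
tcp_rot: [-0.035, -3.141, -0.0]
wrist_force: [0.6, -0.6, -0.7]
width: 0.551
```

>>> play_rows:
  rows:
    - {"dx": 0, "dy": 0, "dz": 0, "roll": 0, "fingers": 0.5}
    - {"dx": 0, "dy": 0, "dz": 0, "roll": 0, "fingers": 0.6}
    - {"dx": 0, "dy": 0, "dz": 0, "roll": 0, "fingers": 0.8}
    - {"dx": 0, "dy": 0, "dz": 0, "roll": 0, "fingers": 0.8}
    - {"dx": 0, "dy": 0, "dz": 0, "roll": 0, "fingers": 0.8}
    - {"dx": 0, "dy": 0, "dz": 0, "roll": 0, "fingers": 0.8}

```text
time: 24.87
tool_pos: [0.6361, -0.0634, 0.0234]
tcp_rot: [0.035, 3.14, -0.0]
wrist_force: [-0.4, 0.3, 4.8]
width: 0.399
```

```bash
python3 go.py 482.3 -83.9 20 2.7
```

```text
t 24.9 pos [636.1 -63.4  23.4] ydir 88.71 tilt -1.000 F [-0.4  0.3  4.8] w 0.399 q [-0.14  0.39  1.85  0.    0.9  -1.69]
roll -1.00 dx 3.87 dy -0.33 dz 0.09
```

>>> play_rows:
  rows:
    - {"dx": 0, "dy": 0, "dz": -0.15, "roll": 0, "fingers": 0.8}
    - {"dx": 0, "dy": 0, "dz": -0.35, "roll": 0, "fingers": 0.8}
    - {"dx": 0, "dy": 0, "dz": -0.5, "roll": 0, "fingers": 0.8}
    - {"dx": 0, "dy": 0, "dz": -0.5, "roll": -0.5, "fingers": 0.8}
    - {"dx": 0, "dy": 0, "dz": -0.3, "roll": -0.5, "fingers": 0.8}
    - {"dx": 0.2, "dy": -0.02, "dz": 0, "roll": 0, "fingers": 0.8}
    - {"dx": 0.4, "dy": -0.04, "dz": 0, "roll": 0, "fingers": 0.8}
    - {"dx": 0.6, "dy": -0.05, "dz": 0, "roll": 0, "fingers": 0.8}
    - {"dx": 0.7, "dy": -0.06, "dz": 0, "roll": 0, "fingers": 0.8}
    - {"dx": 0.7, "dy": -0.06, "dz": 0, "roll": 0, "fingers": 0.8}
    - {"dx": 0.6, "dy": -0.05, "dz": 0, "roll": 0, "fingers": 0.8}
    - {"dx": 0.45, "dy": -0.04, "dz": 0, "roll": 0, "fingers": 0.8}
    - {"dx": 0.2, "dy": -0.01, "dz": 0.2, "roll": 0, "fingers": 0.8}
    - {"dx": 0, "dy": 0, "dz": 0.4, "roll": 0, "fingers": 0.8}
    - {"dx": 0, "dy": 0, "dz": 0.4, "roll": 0, "fingers": 0.8}
    - {"dx": 0, "dy": 0, "dz": 0.2, "roll": 0, "fingers": 0.8}
    - {"dx": 0, "dy": 0, "dz": 0, "roll": 0, "fingers": 0.8}
    - {"dx": 0, "dy": 0, "dz": 0, "roll": 0, "fingers": 0.8}
    - {"dx": 0, "dy": 0, "dz": 0, "roll": 0, "fingers": 0.8}

```text
time: 26.45
tool_pos: [0.4827, -0.0839, 0.0468]
tcp_rot: [-0.074, 3.14, -0.0]
wrist_force: [1.4, 0.1, -1.0]
width: 0.405
```

```bash
python3 go.py 482.3 -83.9 22.5 2.7
```

```text
t 26.4 pos [482.7 -83.9  46.8] ydir 92.71 tilt -1.000 F [ 1.4  0.1 -1. ] w 0.405 q [-0.22  0.11  2.16 -0.    0.87 -1.84]
roll 0.00 dx 0.01 dy -0.00 dz 0.61
```

>>> play_rows:
  rows:
    - {"dx": 0, "dy": 0, "dz": 0.2, "roll": 0, "fingers": 0.8}
    - {"dx": 0, "dy": 0, "dz": 0.2, "roll": 0, "fingers": 0.8}
    - {"dx": 0, "dy": 0, "dz": 0.1, "roll": 0, "fingers": 0.8}
    - {"dx": 0, "dy": 0, "dz": 0.07, "roll": 0, "fingers": 0.8}
    - {"dx": 0, "dy": 0, "dz": 0.03, "roll": 0, "fingers": 0.8}
    - {"dx": 0, "dy": 0, "dz": 0, "roll": 0, "fingers": 0.8}

```text
time: 26.95
tool_pos: [0.4814, -0.0836, 0.0234]
tcp_rot: [0.074, -3.138, -0.001]
wrist_force: [-6.5, 1.2, 11.8]
width: 0.405
```

>>> play_rows:
  rows:
    - {"dx": 0, "dy": 0, "dz": 0.02, "roll": 0, "fingers": 0.8}
    - {"dx": 0, "dy": 0, "dz": 0, "roll": 0, "fingers": 0.8}
    - {"dx": 0, "dy": 0, "dz": 0, "roll": 0, "fingers": 0.8}

```text
time: 27.2
tool_pos: [0.4814, -0.0836, 0.0233]
tcp_rot: [0.074, -3.138, -0.001]
wrist_force: [-8.8, 1.9, 18.2]
width: 0.406
```

Seated. I'll release, go up and move over to the coil form on the mat.

>>> play_rows:
  rows:
    - {"dx": 0, "dy": 0, "dz": -0.05, "roll": 0, "fingers": 0.8}
    - {"dx": 0, "dy": 0, "dz": 0, "roll": 0, "fingers": 0.5}
    - {"dx": 0, "dy": 0, "dz": 0, "roll": 0, "fingers": 0.42}
    - {"dx": 0, "dy": 0, "dz": 0, "roll": 0, "fingers": 0.42}
    - {"dx": 0, "dy": 0, "dz": 0, "roll": 0, "fingers": 0.42}
    - {"dx": 0, "dy": 0, "dz": -0.2, "roll": 0, "fingers": 0.42}
    - {"dx": 0, "dy": 0, "dz": -0.5, "roll": 0, "fingers": 0.42}
    - {"dx": 0, "dy": 0, "dz": -0.8, "roll": 0, "fingers": 0.4}
    - {"dx": 0, "dy": 0, "dz": -0.8, "roll": 0, "fingers": 0.35}
    - {"dx": 0, "dy": 0, "dz": -0.3, "roll": 0, "fingers": 0.3}
    - {"dx": 0, "dy": 0, "dz": 0, "roll": 0, "fingers": 0.3}

```text
time: 28.12
tool_pos: [0.4855, -0.0846, 0.1323]
tcp_rot: [-0.074, 3.132, -0.003]
wrist_force: [1.1, 0.1, -1.6]
width: 0.7
```

```bash
python3 go.py 441.0 318.3 14 2.7
```

```text
t 28.1 pos [485.5 -84.6 132.3] ydir 92.71 tilt -1.000 F [ 1.1  0.1 -1.6] w 0.700 q [-0.22 -0.    2.09 -0.    1.04 -1.84]
roll 0.00 dx 0.64 dy 10.11 dz 2.96
```

>>> play_rows:
  rows:
    - {"dx": 0.01, "dy": 0.3, "dz": 0, "roll": 0, "fingers": 0.3}
    - {"dx": 0.03, "dy": 0.6, "dz": 0, "roll": 0, "fingers": 0.3}
    - {"dx": 0.05, "dy": 0.85, "dz": 0, "roll": 0, "fingers": 0.3}
    - {"dx": 0.06, "dy": 0.95, "dz": 0, "roll": 0, "fingers": 0.3}
    - {"dx": 0.06, "dy": 0.95, "dz": 0, "roll": 0, "fingers": 0.3}
    - {"dx": 0.06, "dy": 0.95, "dz": 0, "roll": 0, "fingers": 0.3}
    - {"dx": 0.06, "dy": 0.95, "dz": 0, "roll": 0, "fingers": 0.3}
    - {"dx": 0.06, "dy": 0.95, "dz": 0, "roll": 0, "fingers": 0.3}
    - {"dx": 0.06, "dy": 0.95, "dz": 0, "roll": 0, "fingers": 0.3}
    - {"dx": 0.06, "dy": 0.95, "dz": 0, "roll": 0, "fingers": 0.3}
    - {"dx": 0.04, "dy": 0.8, "dz": 0, "roll": 0, "fingers": 0.3}
    - {"dx": 0.03, "dy": 0.55, "dz": 0, "roll": 0, "fingers": 0.3}
    - {"dx": 0.01, "dy": 0.35, "dz": 0.2, "roll": 0, "fingers": 0.3}
    - {"dx": 0, "dy": 0.0, "dz": 0.4, "roll": 0, "fingers": 0.3}
    - {"dx": 0, "dy": 0, "dz": 0.3, "roll": 0, "fingers": 0.3}
    - {"dx": 0, "dy": 0, "dz": 0, "roll": 0, "fingers": 0.3}
    - {"dx": 0, "dy": 0, "dz": 0, "roll": 0, "fingers": 0.3}
    - {"dx": 0, "dy": 0, "dz": 0, "roll": 0, "fingers": 0.3}

```text
time: 29.62
tool_pos: [0.4392, 0.3177, 0.0911]
tcp_rot: [0.072, -3.14, 0.001]
wrist_force: [0.1, -0.7, 0.2]
width: 0.703
```

```bash
python3 go.py 441.0 318.3 14 2.7; python3 - <<'E'
from m import *
c=cam('top'); W=world(c); run(W,c['pixels']); save(c,'t7.png',(220,120,440,285),3.6)
E
```

```text
t 29.6 pos [439.2 317.7  91.1] ydir 92.64 tilt -1.000 F [ 0.1 -0.7  0.2] w 0.703 q [ 0.58  0.15  2.02 -0.    0.98 -1.04]
roll -0.01 dx -0.05 dy 0.01 dz 1.93
red c=(475.8,57.7) 139.7x90.3 ang=2.5 n=795 z=13.0
green c=(636.0,-74.4) 143.6x91.8 ang=5.1 n=1726 z=12.6
yellow c=(482.3,-83.1) 137.9x86.9 ang=3.0 n=195 z=12.8
pump 0.01 c=(462.0,315.5) 77.8x12.3 ang=0.6 n=11 z=14.7 [448.93637847 314.19744848  15.83079301] zmax 215.5993694299693
coil 0.045 c=(491.5,61.5) 62.4x46.9 ang=-0.5 n=94 z=45.9 [487.75021876  60.79013626  46.1982955 ] zmax 47.317335482554654
meter 0.03 c=(480.6,-82.5) 98.9x36.1 ang=3.7 n=316 z=39.1 [481.64404511 -83.19116298  38.16642867] zmax 42.57896805118216
hex 0.033 None [nan nan nan] zmax 16.88640912888153
hex 0.024 None [nan nan nan] zmax 16.88640912888153
reel 0.03 c=(628.0,68.2) 48.7x47.8 ang=-2.7 n=283 z=44.5 [628.38540122  67.76049663  44.5188501 ] zmax 47.9648565703908
clip 0.03 c=(437.2,-335.7) 160.4x41.2 ang=-15.9 n=617 z=46.9 [ 435.0054274  -334.88967742   48.34800133] zmax 67.05135314281465
clip 0.004 c=(436.9,-339.6) 156.8x112.5 ang=-2.7 n=1258 z=22.0 [ 435.02852688 -330.68401898   27.84805201] zmax 67.05135314281465
mat c=(441.4,321.9) 199.1x99.8 ang=1.8 n=2162 z=2.5
clipbase c=(435.1,-335.4) 131.2x68.8 ang=-16.2 n=596 z=6.8m.py:20: RuntimeWarning: Mean of empty slice.
  print(n,z0,rect(Q) if len(Q)>3 else None, Q.mean(0)*1000, 'zmax',np.percentile(P[:,2],98)*1000)
  ret = um.true_divide(
```

View pics/t7.png

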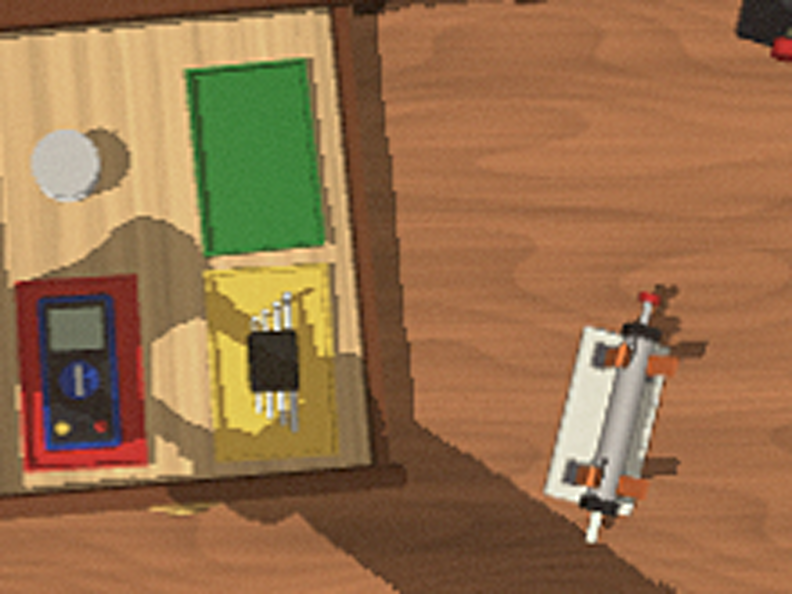

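The multimeter sits in red at crop (80,373), the hex set in yellow at (273,360), and the pump is fully in the clip at (620,420). The green tray is empty and the reel hasn't moved. Now I'll pick up the coil form.

>>> play_rows:
  rows:
    - {"dx": -0.02, "dy": 0.01, "dz": 0.3, "roll": 0, "fingers": 0.3}
    - {"dx": 0, "dy": 0, "dz": 0.5, "roll": 0, "fingers": 0.3}
    - {"dx": 0, "dy": 0, "dz": 0.5, "roll": 0, "fingers": 0.3}
    - {"dx": 0, "dy": 0, "dz": 0.4, "roll": 0, "fingers": 0.3}
    - {"dx": 0, "dy": 0, "dz": 0.22, "roll": 0, "fingers": 0.3}
    - {"dx": 0, "dy": 0, "dz": 0, "roll": 0, "fingers": 0.3}
    - {"dx": 0, "dy": 0, "dz": 0, "roll": 0, "fingers": 0.45}
    - {"dx": 0, "dy": 0, "dz": 0, "roll": 0, "fingers": 0.55}
    - {"dx": 0, "dy": 0, "dz": 0, "roll": 0, "fingers": 0.7}
    - {"dx": 0, "dy": 0, "dz": 0, "roll": 0, "fingers": 0.8}
    - {"dx": 0, "dy": 0, "dz": 0, "roll": 0, "fingers": 0.8}
    - {"dx": 0, "dy": 0, "dz": 0, "roll": 0, "fingers": 0.8}
    - {"dx": 0, "dy": 0, "dz": 0, "roll": 0, "fingers": 0.8}
  grip_force: 40

```text
time: 30.75
tool_pos: [0.4412, 0.3196, 0.0161]
tcp_rot: [-0.074, 3.139, 0.002]
wrist_force: [-0.6, -2.0, 5.6]
width: 0.416
```

```bash
python3 go.py 635.7 -74.3 25 2.7
```

```text
t 30.8 pos [441.2 319.6  16.1] ydir 92.72 tilt -1.000 F [-0.6 -2.   5.6] w 0.416 q [ 0.58  0.25  2.06 -0.    0.83 -1.04]
roll 0.00 dx -4.39 dy -10.07 dz -0.22
```

>>> play_rows:
  rows:
    - {"dx": 0, "dy": 0, "dz": -0.2, "roll": 0, "fingers": 0.8}
    - {"dx": 0, "dy": 0, "dz": -0.5, "roll": 0, "fingers": 0.8}
    - {"dx": 0, "dy": 0, "dz": -0.6, "roll": 0, "fingers": 0.8}
    - {"dx": 0, "dy": 0, "dz": -0.6, "roll": 0, "fingers": 0.8}
    - {"dx": 0, "dy": 0, "dz": -0.5, "roll": 0, "fingers": 0.8}
    - {"dx": -0.13, "dy": -0.3, "dz": -0.2, "roll": 0, "fingers": 0.8}
    - {"dx": -0.26, "dy": -0.6, "dz": 0, "roll": 0, "fingers": 0.8}
    - {"dx": -0.35, "dy": -0.8, "dz": 0, "roll": 0, "fingers": 0.8}
    - {"dx": -0.38, "dy": -0.87, "dz": 0, "roll": 0, "fingers": 0.8}
    - {"dx": -0.38, "dy": -0.87, "dz": 0, "roll": 0, "fingers": 0.8}
    - {"dx": -0.38, "dy": -0.87, "dz": 0, "roll": 0, "fingers": 0.8}
    - {"dx": -0.38, "dy": -0.87, "dz": 0, "roll": 0, "fingers": 0.8}
    - {"dx": -0.38, "dy": -0.87, "dz": 0, "roll": 0, "fingers": 0.8}
    - {"dx": -0.38, "dy": -0.87, "dz": 0, "roll": 0, "fingers": 0.8}
    - {"dx": -0.38, "dy": -0.87, "dz": 0, "roll": 0, "fingers": 0.8}
    - {"dx": -0.36, "dy": -0.8, "dz": 0, "roll": 0, "fingers": 0.8}
    - {"dx": -0.3, "dy": -0.7, "dz": 0, "roll": 0, "fingers": 0.8}
    - {"dx": -0.2, "dy": -0.5, "dz": 0, "roll": 0, "fingers": 0.8}
    - {"dx": -0.13, "dy": -0.28, "dz": 0, "roll": 0, "fingers": 0.8}
    - {"dx": 0, "dy": 0, "dz": 0, "roll": 0, "fingers": 0.8}

```text
time: 32.42
tool_pos: [0.635, -0.0777, 0.1182]
tcp_rot: [0.07, -3.14, 0.001]
wrist_force: [0.0, -0.7, -0.4]
width: 0.422
```

>>> play_rows:
  rows:
    - {"dx": 0, "dy": 0, "dz": 0.3, "roll": 0, "fingers": 0.8}
    - {"dx": 0, "dy": 0, "dz": 0.5, "roll": 0, "fingers": 0.8}
    - {"dx": 0, "dy": 0, "dz": 0.4, "roll": 0, "fingers": 0.8}
    - {"dx": 0, "dy": 0, "dz": 0.2, "roll": 0, "fingers": 0.8}
    - {"dx": 0, "dy": 0, "dz": 0, "roll": 0, "fingers": 0.8}
    - {"dx": 0, "dy": 0, "dz": 0, "roll": 0, "fingers": 0.8}
    - {"dx": 0, "dy": 0, "dz": 0, "roll": 0, "fingers": 0.8}

```text
time: 33.0
tool_pos: [0.6351, -0.0743, 0.0636]
tcp_rot: [-0.076, 3.14, -0.0]
wrist_force: [-0.3, 0.1, -0.7]
width: 0.42
```

```bash
python3 go.py 635.7 -74.3 27 2.7
```

```text
t 33.0 pos [635.1 -74.3  63.6] ydir 92.77 tilt -1.000 F [-0.3  0.1 -0.7] w 0.420 q [-0.16  0.34  1.83  0.    0.97 -1.77]
roll 0.02 dx -0.01 dy -0.00 dz 0.92
```

>>> play_rows:
  rows:
    - {"dx": 0, "dy": 0, "dz": 0.25, "roll": 0, "fingers": 0.8}
    - {"dx": 0, "dy": 0, "dz": 0.35, "roll": 0, "fingers": 0.8}
    - {"dx": 0, "dy": 0, "dz": 0.2, "roll": 0, "fingers": 0.8}
    - {"dx": 0, "dy": 0, "dz": 0.1, "roll": 0, "fingers": 0.8}
    - {"dx": 0, "dy": 0, "dz": 0.04, "roll": 0, "fingers": 0.8}
    - {"dx": 0, "dy": 0, "dz": 0, "roll": 0, "fingers": 0.8}
    - {"dx": 0, "dy": 0, "dz": 0, "roll": 0, "fingers": 0.8}

```text
time: 33.58
tool_pos: [0.6348, -0.0749, 0.0263]
tcp_rot: [0.074, -3.14, -0.001]
wrist_force: [-2.8, 1.0, 8.4]
width: 0.417
```

>>> play_rows:
  rows:
    - {"dx": 0, "dy": 0, "dz": 0.02, "roll": 0, "fingers": 0.8}
    - {"dx": 0, "dy": 0, "dz": 0, "roll": 0, "fingers": 0.8}

```text
time: 33.75
tool_pos: [0.6351, -0.0749, 0.0263]
tcp_rot: [-0.074, 3.14, 0.0]
wrist_force: [-4.5, 1.5, 13.0]
width: 0.417
```

The coil form is down on the tray floor. I'll release, lift and back off towards the robot's left, clear of the view.

>>> play_rows:
  rows:
    - {"dx": 0, "dy": 0, "dz": -0.04, "roll": 0, "fingers": 0.8}
    - {"dx": 0, "dy": 0, "dz": 0, "roll": 0, "fingers": 0.55}
    - {"dx": 0, "dy": 0, "dz": 0, "roll": 0, "fingers": 0.45}
    - {"dx": 0, "dy": 0, "dz": 0, "roll": 0, "fingers": 0.4}
    - {"dx": 0, "dy": 0, "dz": 0, "roll": 0, "fingers": 0.4}
    - {"dx": 0, "dy": 0, "dz": 0, "roll": 0, "fingers": 0.4}
    - {"dx": 0, "dy": 0, "dz": -0.2, "roll": 0, "fingers": 0.4}
    - {"dx": 0, "dy": 0, "dz": -0.5, "roll": 0, "fingers": 0.4}
    - {"dx": 0, "dy": 0, "dz": -0.8, "roll": 0, "fingers": 0.4}
    - {"dx": 0, "dy": 0, "dz": -0.8, "roll": 0, "fingers": 0.4}
    - {"dx": 0, "dy": 0, "dz": -0.8, "roll": 0, "fingers": 0.4}
    - {"dx": 0.3, "dy": 0.3, "dz": -0.4, "roll": 0, "fingers": 0.4}
    - {"dx": 0.5, "dy": 0.7, "dz": 0, "roll": 0, "fingers": 0.4}
    - {"dx": 0.5, "dy": 0.8, "dz": 0, "roll": 0, "fingers": 0.4}
    - {"dx": 0.5, "dy": 0.8, "dz": 0, "roll": 0, "fingers": 0.4}
    - {"dx": 0.5, "dy": 0.8, "dz": 0, "roll": 0, "fingers": 0.4}
    - {"dx": 0.5, "dy": 0.8, "dz": 0, "roll": 0, "fingers": 0.4}
    - {"dx": 0.5, "dy": 0.8, "dz": 0, "roll": 0, "fingers": 0.4}
    - {"dx": 0.5, "dy": 0.8, "dz": 0, "roll": 0, "fingers": 0.4}
    - {"dx": 0.5, "dy": 0.8, "dz": 0, "roll": 0, "fingers": 0.4}

```text
time: 35.42
tool_pos: [0.4492, 0.1818, 0.1668]
tcp_rot: [-0.074, 3.14, 0.001]
wrist_force: [0.3, 1.1, -0.7]
width: 0.601
```

>>> play_rows:
  rows:
    - {"dx": 0.1, "dy": 0.8, "dz": 0, "roll": 0, "fingers": 0.4}
    - {"dx": 0, "dy": 0.8, "dz": 0, "roll": 0, "fingers": 0.4}
    - {"dx": 0, "dy": 0.4, "dz": 0, "roll": 0, "fingers": 0.4}
    - {"dx": 0, "dy": 0, "dz": 0, "roll": 0, "fingers": 0.4}
    - {"dx": 0, "dy": 0, "dz": 0, "roll": 0, "fingers": 0.4}
    - {"dx": 0, "dy": 0, "dz": 0, "roll": 0, "fingers": 0.4}

```text
time: 35.92
tool_pos: [0.4425, 0.2597, 0.1662]
tcp_rot: [0.075, -3.141, 0.001]
wrist_force: [0.4, -0.5, -1.0]
width: 0.599
```

```bash
python3 go.py; python3 - <<'E'
from m import *
def box(W,x,y,r,z0,z1):
    Q=W.reshape(-1,3);return Q[(abs(Q[:,0]-x)<r)&(abs(Q[:,1]-y)<r)&(Q[:,2]>z0)&(Q[:,2]<z1)]
for n in ('top','scene'):
    c=cam(n);W=world(c); print(n)
    for k,a in dict(coil=(.6357,-.0743,.045,.055,.075),hex=(.4823,-.0839,.06,.035,.06),meter=(.4759,.0577,.065,.034,.06),reel=(.628,.068,.04,.035,.06)).items():
        Q=box(W,*a); print(k,len(Q)>3 and rect(Q))
    if n=='top':
        hsv=cv2.cvtColor(c['pixels'],cv2.COLOR_RGB2HSV); m=(hsv[...,2]<75)&(W[...,2]>.037)&(abs(W[...,0]-.4823)<.05)&(abs(W[...,1]+.0839)<.04); print('holder',rect(W[m]))
    save(c,n+'8.png',(220,110,440,285) if n=='top' else (120,60,400,260),3.5 if n=='top' else 2.8)
E
```

```text
t 35.9 pos [442.5 259.7 166.2] ydir 92.73 tilt -1.000 F [ 0.4 -0.5 -1. ] w 0.599 q [ 0.48  0.01  2.02 -0.    1.12 -1.14]
top
coil c=(633.6,-73.9) 35.7x34.9 ang=-45.4 n=162 z=62.3
hex c=(493.1,-81.6) 74.1x35.7 ang=3.4 n=248 z=39.9
meter c=(476.0,59.5) 112.3x55.9 ang=2.8 n=895 z=42.4
reel c=(628.6,68.2) 49.5x47.6 ang=-0.7 n=281 z=44.5
holder c=(481.8,-82.8) 41.8x34.3 ang=-0.9 n=207 z=40.2
scene
coil c=(633.8,-76.2) 37.2x36.3 ang=-59.2 n=244 z=63.5
hex c=(495.6,-82.4) 71.6x36.1 ang=2.9 n=298 z=41.3
meter c=(476.5,58.3) 112.3x56.2 ang=2.7 n=1136 z=43.5
reel c=(628.1,65.8) 49.2x48.6 ang=67.8 n=464 z=45.4
```

View pics/top8.png

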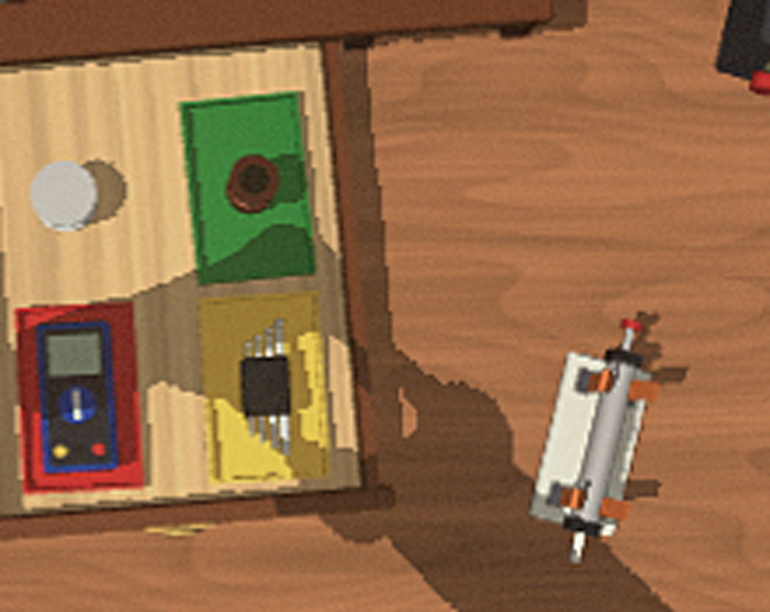

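View pics/scene8.png

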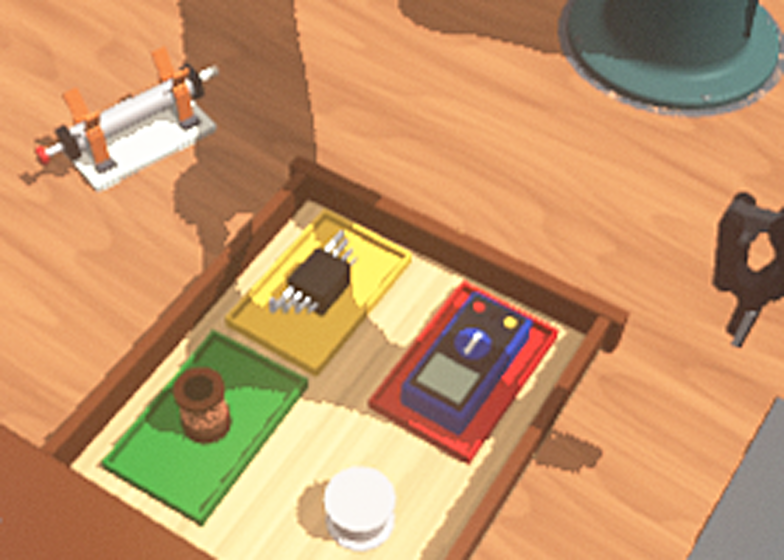

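The top view shows the coil upright in green at (254,183), the hex set in yellow at (265,386), the multimeter in red at (77,398) and the pump in both jaw pairs at (603,440). The scene view agrees and the gripper is clear, so I'll hand in.

```bash
python3 -c "
from workcell import bot; print(bot.finish_job())"
```

```text
the job is handed in; nothing more can be done
None
```

The drawer is tidied and the job was handed in at about 36 s of robot time. No verdict was reported.

I pressed the pump into the clip and parked the coil form on the mat. Then I moved the multimeter to red, the hex key set to yellow and the coil form to green.

Last checks from both cameras (calibration good to about 2 mm):

| Thing | Result | Limit |
|---|---|---|
| Pump | middle about 1 mm from the clip's, axis about 38 mm up (depth, read right after pressing) | 12 mm, 33–41 mm |
| Multimeter | about 1–2 mm from the red tray's centre, flat | 15 mm |
| Coil form | about 2–3 mm from the green tray's centre, upright (top at 62–63 mm) | 15 mm |
| Hex key set | about 1 mm from the yellow tray's centre, flat | 15 mm |
| Solder reel | under 1 mm from its start position (top camera) | 20 mm |

- **Camera disagreement:** the two cameras differ by about 1–2.5 mm on the coil form, multimeter and reel, which hardly matters against these limits.
- **Refused call:** the first move call was refused because its rows lacked some fields, and nothing moved.
- **Highest wrist force:** it reached about 54 N while seating the pump, against the 120 N limit.

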